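Load the cassette reader

ROBOT

A 7-joint arm with a two-finger parallel gripper is mounted at the origin on a cart in front of the work surface, level with it; the furniture and walls round the work are solid. World frame = base frame: x ahead of the robot, y to its left, z up, the work surface at z = 0. Lengths are in m, angles in rad, forces in N, time in s.
With the tool pointing down it reaches from about 0.35 to 0.9 m from the base axis. Payload 8.1 kg.
Tool frame: the origin (TCP) lies at the very end of the fingers, on their centre line; the grasp point (between the pads) lies ctrl.grasp_offset behind it (ctrl.grasp_offset is the distance from the TCP to the grasp point, in m); x points along the fingers, y is the direction in which the jaws open and shut, and the axes are right-handed (so a half turn about x gives the same grasp; the last joint's range is limited). The gripper opens to 85 mm and grips with 20 to 120 N. Pads are 22 mm wide; open, the fingers measure 114 mm over their backs; the gripper's body (76 mm by 85 mm) begins 54 mm behind the grasp point. The pads swing forward as they close: fully open they stand 13 mm farther back than shut.
Start: joints at [1.236, 0.434, 0.025, 1.573, -0.012, 1.134, -0.075], TCP at [0.144, -0.608, 0.231] pointing down, gripper open.
Joint ranges: [-2.62, 2.62], [-0.44, 2.09], [-1.27, 1.32], [0.08, 2.57], [-1.32, 4.46], [0.12, 2], [-2.74, 2.74]. Speed limits (rad/s): [2.22, 2.22, 3.01, 3.01, 3.14, 3.14, 3.14].

INTERFACE

Orientations are given as a unit quaternion [x, y, z, w].
In Python, from station import ctrl gives the robot as it stands. The module is installed in compiled form; this text tells all that it offers.
- The arm moves only by the tool step_arm, never from a script. Its argument "targets" is a list of rows, each an object of numbers: "rx", "ry", "rz": the turn, a rotation vector about the world's x, y, z in rad; "tx", "ty", "tz": the shift along the world's x, y, z in m; "jaw": the gripper's target within -1 to 1 (fully open at 1, half-way at 0, shut at -1). In form: [{"rx": .., "ry": .., "rz": .., "tx": .., "ty": .., "tz": .., "jaw": ..}, ...]. A call has 1 to 12 rows; each row shifts and turns the commanded pose from where the row before left it; what a row does not reach is not made up. A row lasts 1/8 s, in which the tool goes at most 62.5 mm and 10.7 degrees, less where a joint would pass 70% of its speed; a pose out of reach is approached as far as the arm can. A call with a gripper value outside its range is refused whole. The fingers move at their own pace and stop on an object; the grip force is fixed at half the most. Time passes only in rows, so rows that do not move let the fingers close. It gives the time, the measured TCP pose, the force and the opening at its end, in the units of the state.
- ctrl.observe(): the state, without advancing time (a new reading comes with each control period).
- ctrl.capture(name): name is "scene" or "side" or "wrist"; returns (picture, depth): 400x640x3 uint8, red, green, blue; 400x640 float32, m along the optical axis (not along the pixel's ray), 0 where there is no reading.
- ctrl.camera_info(name): a dict with "fx", "fy", "cx", "cy" (pixels), "rvec" (rotation vector, rad) and "tvec" (3), from world to camera coordinates, as OpenCV has them; the wrist camera has in their place "T_tool_cam" (4x4, takes a point from camera to tool coordinates, whose origin is the TCP and whose axes are the tool frame's). Camera axes: x right, y down, z forward; pixel columns grow to the right and rows downward; lengths in m; the calibration is good to about 2 mm. The wrist camera is an equidistant fisheye: a pixel r from the principal point sees the ray r / f radians off the axis. A picture is of the moment at which its call begins: read the wrist's pose just before it. camera_info takes no time and is no camera call.
- ctrl.sign_off(): hands the job in, once; it reports no verdict.
The state is a dict: "time": time; "q": joint angles; "joint_vel": joint speeds; "tau": joint torques, N m; "eef_pos": TCP position; "tcp_rot": TCP orientation; "ft_force": force on the tool from outside, world axes, zero at the start; "ft_torque": the same for the moment, N m; "width": finger opening in m.
Only numpy, scipy, OpenCV 4.12 (cv2) and the standard library are available. Lean on these libraries where they do the work, as an engineer would, in place of code of your own. Each camera call takes 0.05 s, during which the arm holds its last target.

TASK

Load the test cassettes on the bench into the cassette reader, one to a lane and blue end first: each has to be pushed forward over the raised lip so that it drops fully home and flat in the pocket behind. Then hang the amber light shield over the reader's steel bar so that it straddles it, and after that press the green start key. Do not knock over the dropper bottle.

Things in the scene. Friction and masses are not known exactly. Their poses are not given: they have to be found in the camera images.
- cassette_1_mid (a point): test cassette 1 (one of the four may be absent): flat white block 72 long x 36 wide x 9 mm thick, about 30 g, with a blue read end, three windows and a round sample well. The point is its centre, half-way up; x along its length towards the blue end, y across, z out of its top face. Any cassette may go into any lane
- cassette_2_mid (a point): test cassette 2 (one of the four may be absent): flat white block 72 long x 36 wide x 9 mm thick, about 30 g, with a blue read end, three windows and a round sample well. The point is its centre, half-way up; x along its length towards the blue end, y across, z out of its top face. Any cassette may go into any lane
- cassette_3_mid (a point): test cassette 3 (one of the four may be absent): flat white block 72 long x 36 wide x 9 mm thick, about 30 g, with a blue read end, three windows and a round sample well. The point is its centre, half-way up; x along its length towards the blue end, y across, z out of its top face. Any cassette may go into any lane
- cassette_4_mid (a point): test cassette 4 (one of the four may be absent): flat white block 72 long x 36 wide x 9 mm thick, about 30 g, with a blue read end, three windows and a round sample well. The point is its centre, half-way up; x along its length towards the blue end, y across, z out of its top face. Any cassette may go into any lane
- reader: white cassette reader fixed on the bench, 206 mm wide. Origin on the bench under the middle of the lip's inner edge; x points from the loading apron (near the robot) over the lip into the pockets, y left, z up. Apron: 22 mm high, flat and open from x = -125 to -39 mm; deck behind the pockets 62 mm high, from x = 64 mm; console with screen 85 mm high, from x = 123 mm
- lane_1 (a point): leftmost lane, 40 mm wide (lanes 46 mm apart): middle of the lip's inner edge, on its top (25 mm above the bench, 3 mm above the apron, 7 mm above the pocket floor), axes as the reader's. Along x from here: lane guides 30 mm above the bench with rounded noses start at -39 mm; a ramp rises from -12 to the lip, flat from -4 to 0 mm
- lane_2 (a point): second lane from the left, 40 mm wide (lanes 46 mm apart): middle of the lip's inner edge, on its top (25 mm above the bench, 3 mm above the apron, 7 mm above the pocket floor), axes as the reader's. Behind it the pocket is 76 mm long; a read head (underside 44 mm above the bench) covers it from 64 mm on and the bar crosses above it, so a cassette cannot be lowered in flat
- lane_3 (a point): third lane from the left, 40 mm wide (lanes 46 mm apart): middle of the lip's inner edge, on its top (25 mm above the bench, 3 mm above the apron, 7 mm above the pocket floor), axes as the reader's. A seated cassette's centre is 36 to 40 mm beyond this point and 2.5 mm lower, its top 2 mm higher than the lip
- lane_4 (a point): rightmost lane, 40 mm wide (lanes 46 mm apart): middle of the lip's inner edge, on its top (25 mm above the bench, 3 mm above the apron, 7 mm above the pocket floor), axes as the reader's. As a cassette tips over the lip, nose down, its rear edge swings up to 7 mm above the lip before it comes down
- bar_mid (a point): middle of the reader's level round steel bar, 12 mm thick, along the reader's y; centre 62 mm above the bench and 38 mm beyond the lip's inner edge. A bracket 14 mm wide stands at each end, rising 6 mm above the bar's centre; 184 mm clear between them. The read head begins 26 mm behind the bar's centre, with its top level with it
- shield_grip (a point): amber light shield, about 90 g, 170 mm long (y) x 40 mm wide (x): 3 mm sheet bent to a roof of 35 degrees slope on two straight legs, open below; stands on its legs. Black grip rib on the ridge: 12 mm thick (x), 56 long (y), top 58.5 mm and foot 38 mm above the leg ends. The point is in the rib, 50 mm above the leg ends; hung, it is about 22 mm above the bar's centre
- start_key (a joint): travel of the green start key in m: 0 up, 0.005 fully down; spring return, about 5 N fully down; moves straight down
- start_key_top (a point): middle of the top of the round green start key (22 mm across) on the deck, right half of the reader
- lab_timer: white kitchen-type timer 66 x 66 x 19 mm lying to the left of the shield; not part of the job. Origin at the centre of its underside
- dropper_bottle_1: dropper bottle with a red cap, 24 mm across, 68 mm high, standing behind the shield; origin at the centre of its underside, z up its axis

How it is judged:
By the outcome, as a careful person would: the job done as asked, in the order asked, and still so for the second after the job is handed in, with the robot touching nothing.
Of cassette_1, cassette_2, cassette_3, cassette_4 only 3 to 4 are there at a start; the rules pass over those that are not, and their reading is None.
At some moment in a run one of cassette_1, cassette_2, cassette_3, cassette_4, shield may be knocked a few centimetres aside while the robot is not near it.
Once in a run the grip may slacken for a moment while it holds something.
It also fails if it takes over 210 s, if anything falls off the work surface, if the arm or the gripper's body presses on something with over 40 N, if the wrist force passes 120 N, or if a joint passes its speed limit or range.

## Working session

There is one attempt and no reset: what is moved stays moved. The work goes in short steps, Python scripts to look and compute and a tool call to move; the robot and the scene stay as the last step left them, time stands still between calls to the robot, and variables do not carry over. Pictures are saved under pics/ and viewed, and the job is handed in when it is done.

Besides the shell and the picture viewer there is one more tool, called after "Call:" by a JSON object that holds its "op" and its "data". step_arm: Moves the arm, as the interface text tells. Its arguments: {"type":"object","properties":{"targets":{"type":"array","items":{"type":"object","properties":{"rx":{"type":"number"},"ry":{"type":"number"},"rz":{"type":"number"},"tx":{"type":"number"},"ty":{"type":"number"},"tz":{"type":"number"},"jaw":{"type":"number"}}}}},"required":["targets"]}

```bash
ls; mkdir -p pics; cat > h.py <<'E'
import numpy as np, cv2
from station import ctrl
from scipy.spatial.transform import Rotation as R
def cap(n,save=None):
    s=ctrl.observe(); p,d=ctrl.capture(n)
    if save: cv2.imwrite(f'pics/{save}.png',p[:,:,::-1])
    return p,d,s
def world(n,d):
    i=ctrl.camera_info(n); v,u=np.mgrid[0:400,0:640]
    c=np.stack([(u-i['cx'])/i['fx']*d,(v-i['cy'])/i['fy']*d,d],-1)
    Rm=R.from_rotvec(np.ravel(i['rvec'])).as_matrix()
    return (c-np.ravel(i['tvec']))@Rm
def ray(n,u,v,z):
    i=ctrl.camera_info(n); Rm=R.from_rotvec(np.ravel(i['rvec'])).as_matrix()
    o=-Rm.T@np.ravel(i['tvec']); r=Rm.T@np.array([(u-i['cx'])/i['fx'],(v-i['cy'])/i['fy'],1])
    return o+r*(z-o[2])/r[2]
def wray(s,u,v,z):
    i=ctrl.camera_info('wrist'); x,y=u-i['cx'],v-i['cy']; r=np.hypot(x,y)+1e-9; t=r/i['fx']
    c=np.array([np.sin(t)*x/r,np.sin(t)*y/r,np.cos(t)]); T=np.array(i['T_tool_cam'])
    Rt=R.from_quat(s['tcp_rot']).as_matrix(); o=Rt@T[:3,3]+s['eef_pos']; k=Rt@T[:3,:3]@c
    return o+k*(z-o[2])/k[2]
E
python3 - <<'E'
from h import *
print(ctrl.observe()); print(ctrl.grasp_offset)
for n in ['scene','side','wrist']:
    cap(n,n+'0'); print(n,ctrl.camera_info(n))
E
```

```text
pics
{'time': 0.0, 'q': array([ 1.2363845 ,  0.43520235,  0.02499306,  1.57411959, -0.01159812,
        1.13400674, -0.07509236]), 'joint_vel': array([ 1.06557590e-03, -6.91104177e-05,  5.62897981e-04,  1.42426201e-04,
        1.71613418e-03,  1.96956254e-03, -1.28433394e-04]), 'tau': array([-1.03497612e-03, -6.70463991e+01,  1.02470409e+00, -3.16208231e+01,
        1.56169455e-02,  1.23550527e-02,  7.52022743e-05]), 'eef_pos': array([ 0.14340046, -0.6077929 ,  0.23053033]), 'tcp_rot': array([-0.70224667, -0.08229623,  0.7024842 , -0.0811966 ]), 'ft_force': array([ 0.13889977, -0.11412786, -0.33767607]), 'ft_torque': array([-0.03615568, -0.03448975,  0.02332771]), 'width': 0.08541251962361689}
0.0187
scene {'fx': 420.4458560097473, 'fy': 420.4458560097473, 'cx': 312.40653360697263, 'cy': 197.84011538372832, 'rvec': array([ 1.27957035, -2.49100192,  0.69002955]), 'tvec': array([0.34177143, 0.44673537, 0.85286279])}
side {'fx': 405.82850248182905, 'fy': 405.82850248182905, 'cx': 313.98975560341734, 'cy': 200.9786868358373, 'rvec': array([ 2.38659038, -0.13114823,  0.04556975]), 'tvec': array([-0.57621484,  0.11200273,  0.83906273])}
wrist {'fx': 309.70691628693146, 'fy': 309.70691628693146, 'cx': 323.5893894610306, 'cy': 198.31441900640002, 'T_tool_cam': array([[ 1.21902348e-03, -3.02753854e-01,  9.53068003e-01,
        -1.42430292e-01],
       [ 9.99999255e-01,  3.04159594e-04, -1.18243092e-03,
        -2.15398669e-04],
       [ 6.81007424e-05,  9.53068734e-01,  3.02753999e-01,
        -7.62976105e-02],
       [ 0.00000000e+00,  0.00000000e+00,  0.00000000e+00,
         1.00000000e+00]])}
```

View pics/scene0.png

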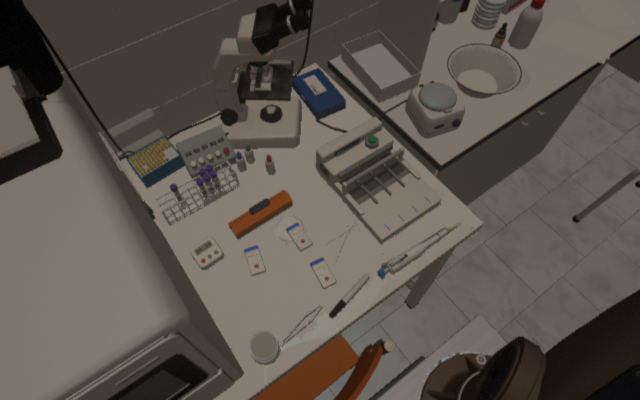

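View pics/side0.png

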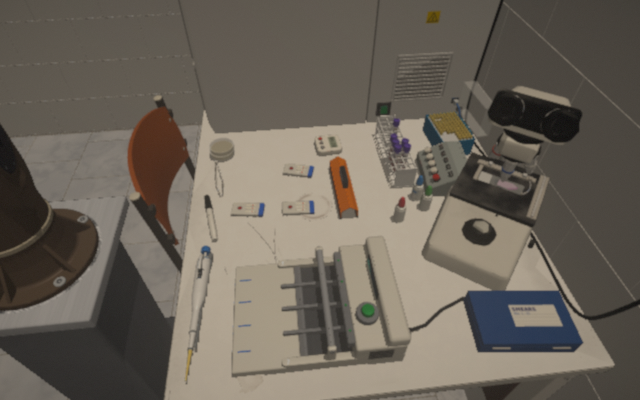

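View pics/wrist0.png

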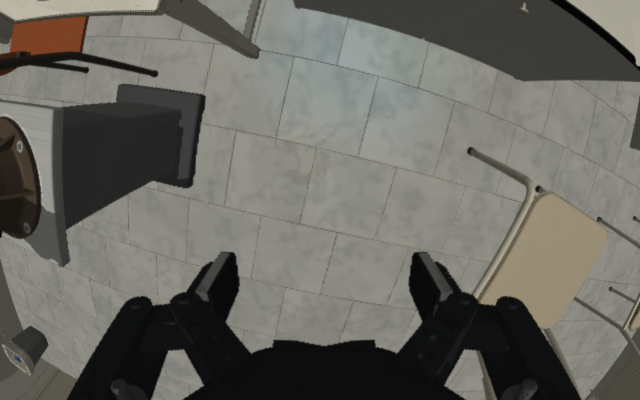

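Three cassettes are visible in the scene (blue ends near (248,248), (294,228) and (317,262)). The shield is at (262,213) with the timer to its left, and the reader is on the right. Next I measure positions.

```bash
python3 - <<'E'
from h import *
for n in ['scene','side']:
    p,d,s=cap(n); W=world(n,d); hsv=cv2.cvtColor(p,cv2.COLOR_RGB2HSV)
    np.save(f'W_{n}.npy',W)
    print(n,'bench z',np.median(W[...,2][(d>0)&(abs(W[...,2])<0.02)]))
    for nm,lo,hi in [('blue',(95,120,50),(125,255,255)),('amber',(5,120,50),(20,255,255)),('green',(55,120,40),(85,255,255)),('red',(0,150,40),(4,255,255))]:
        m=cv2.inRange(hsv,lo,hi); k,l,st,c=cv2.connectedComponentsWithStats(m)
        for j in range(1,k):
            if st[j,4]>15:
                q=W[(l==j)&(d>0)]; 
                if len(q): print(nm,c[j].round(1),st[j,4],np.median(q,0).round(4), ray(n,*c[j],0.009).round(4))
E
python3 - <<'E'
import cv2
a=cv2.imread('pics/side0.png')
cv2.imwrite('pics/side0r.png',cv2.resize(a[230:380,220:420],None,fx=4,fy=4,interpolation=cv2.INTER_CUBIC))
cv2.imwrite('pics/side0c.png',cv2.resize(a[130:230,210:410],None,fx=4,fy=4,interpolation=cv2.INTER_CUBIC))
E
```

```text
scene bench z 0.0010000198385102259
blue [318.6  91.1] 712 [ 0.8955 -0.2439  0.0382] [ 0.93   -0.2664  0.009 ]
blue [291.6 226.8] 18 [0.5812 0.0711 0.0104] [0.5821 0.0705 0.009 ]
blue [250.5 248.5] 20 [0.5904 0.1872 0.0107] [0.5916 0.187  0.009 ]
blue [316.2 261.5] 24 [0.4677 0.0755 0.0106] [0.4683 0.0747 0.009 ]
blue [381.2 272.4] 25 [ 0.352  -0.031   0.0214] [ 0.3546 -0.0355  0.009 ]
amber [500.6  35.4] 20 [ 0.7526 -0.8911  0.0393] [ 0.7757 -0.9298  0.009 ]
amber [260.4 213.5] 963 [0.649 0.121 0.031] [0.6619 0.1145 0.009 ]
amber [325.4 372.9] 4113 [ 0.2899  0.1806 -0.2798] [0.2512 0.2067 0.009 ]
green [372.  138.8] 27 [ 0.6407 -0.2335  0.0834] [ 0.6836 -0.2795  0.009 ]
red [537.5   3.2] 81 [ 0.7237 -0.9698  0.1419] [ 0.8189 -1.1764  0.009 ]
red [225.5 149.5] 16 [0.8674 0.0942 0.0493] [0.8996 0.085  0.009 ]
side bench z 0.0013691980988618205
blue [467.3 145.3] 83 [0.9925 0.2057 0.0351] [1.0084 0.233  0.009 ]
blue [310.3 170.8] 24 [0.5903 0.1793 0.0098] [0.5903 0.1817 0.009 ]
blue [311.2 206.2] 26 [0.5804 0.0637 0.0101] [0.5803 0.0641 0.009 ]
blue [260.9 209. ] 31 [0.4674 0.0666 0.0097] [0.4671 0.0684 0.009 ]
blue [205.4 248.7] 21 [ 0.3539 -0.0381  0.0212] [ 0.3512 -0.0294  0.009 ]
blue [550.6 295.4] 35 [ 0.9825 -0.225   0.039 ] [ 1.0024 -0.2106  0.009 ]
blue [564.4 328.2] 406 [ 0.9795 -0.2916  0.0386] [ 0.9939 -0.2752  0.009 ]
blue [530.5 331.3] 16 [ 0.9136 -0.2851  0.0388] [ 0.9319 -0.2741  0.009 ]
blue [529.1 337.5] 52 [ 0.9057 -0.2964  0.0383] [ 0.9243 -0.2846  0.009 ]
amber [155.6 158.9] 4246 [0.2012 0.2955 0.007 ] [0.2044 0.2701 0.009 ]
amber [342.2 186. ] 803 [0.6524 0.0891 0.0315] [0.6599 0.1202 0.009 ]
green [367.8 309.5] 90 [ 0.642  -0.2403  0.0843] [ 0.6567 -0.2015  0.009 ]
red [435.6 176.5] 26 [0.8682 0.0869 0.0493] [0.8893 0.1273 0.009 ]
```

View pics/side0r.png

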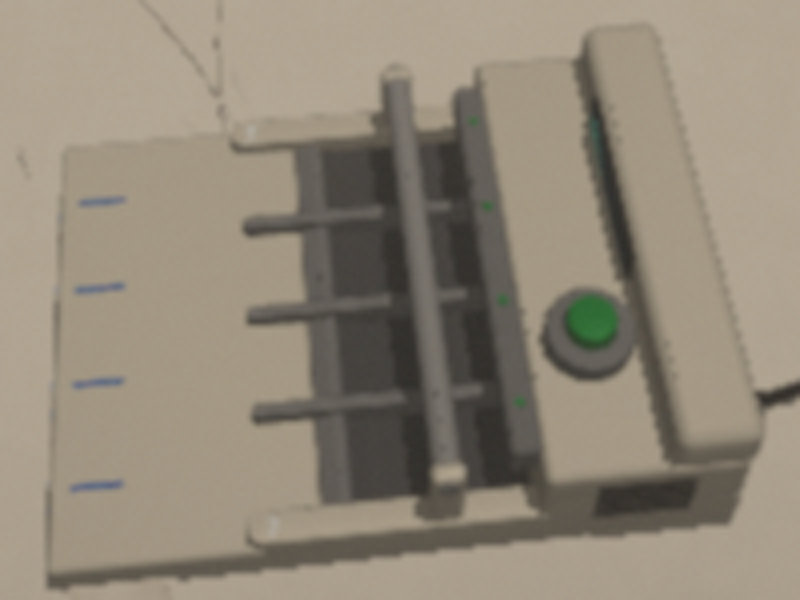

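View pics/side0c.png

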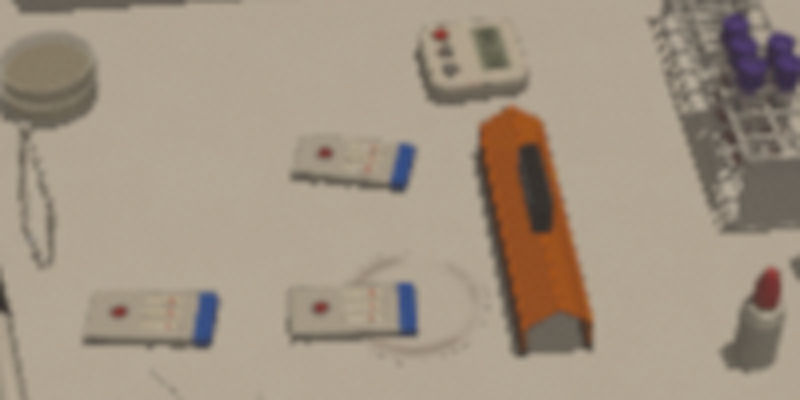

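```bash
cat >> h.py <<'E'
def need(yaw=0,s=None):
    s=s or ctrl.observe()
    Rd=R.from_euler('z',yaw).as_matrix()@np.array([[0,0,1],[0,1,0],[-1,0,0]])
    return (R.from_matrix(Rd)*R.from_quat(s['tcp_rot']).inv()).as_rotvec()
def st():
    s=ctrl.observe(); print('t',round(s['time'],2),'p',s['eef_pos'].round(4),'rot',need(0,s).round(4),'F',s['ft_force'].round(2),'w',round(s['width'],4)); return s
E
python3 -c "
from h import *
s=st(); print(R.from_quat(s['tcp_rot']).as_matrix().round(3))"
```

```text
t 0.25 p [ 0.1435 -0.6081  0.231 ] rot [ 2.0000e-04 -1.0000e-03  2.9099e+00] F [-0.37  1.17  0.  ] w 0.0856
[[-0.     0.23  -0.973]
 [ 0.001 -0.973 -0.23 ]
 [-1.    -0.001  0.   ]]
```

Call:
{"op": "step_arm", "data": {"targets": [{"rz": 0.182, "tx": 0.015, "ty": 0.03, "tz": 0.01}, {"rz": 0.182, "tx": 0.015, "ty": 0.03, "tz": 0.01}, {"rz": 0.182, "tx": 0.015, "ty": 0.03, "tz": 0.01}, {"rz": 0.182, "tx": 0.015, "ty": 0.03}, {"rz": 0.182, "tx": 0.015, "ty": 0.03}, {"rz": 0.182, "tx": 0.015, "ty": 0.03}, {"rz": 0.182, "tx": 0.015, "ty": 0.03}, {"rz": 0.182, "tx": 0.015, "ty": 0.03}]}}

```text
invalid input
```

Call:
{"op": "step_arm", "data": {"targets": [{"rz": 0.182, "tx": 0.02, "ty": 0.035}, {"rz": 0.182, "tx": 0.02, "ty": 0.035}, {"rz": 0.182, "tx": 0.02, "ty": 0.035}, {"rz": 0.182, "tx": 0.02, "ty": 0.035}, {"rz": 0.182, "tx": 0.02, "ty": 0.035}, {"rz": 0.182, "tx": 0.02, "ty": 0.035}, {"rz": 0.182, "tx": 0.02, "ty": 0.035}, {"rz": 0.182, "tx": 0.02, "ty": 0.03, "jaw": 0.15}, {"jaw": 0.15}]}}

```text
invalid input
```

```bash
python3 -c "
from h import *
s=st(); print(s['q'].round(3)); cap('wrist','w1')"
```

```text
t 0.25 p [ 0.1435 -0.6081  0.231 ] rot [ 2.0000e-04 -1.0000e-03  2.9099e+00] F [-0.37  1.17  0.  ] w 0.0856
[ 1.236  0.435  0.025  1.574 -0.012  1.134 -0.075]
```

View pics/w1.png

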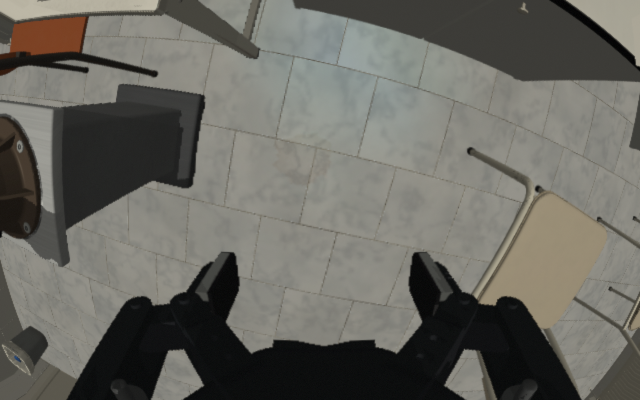

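The wrist view is unchanged because both calls were refused. Every field is probably needed.

Call:
{"op": "step_arm", "data": {"targets": [{"rx": 0, "ry": 0, "rz": 0.182, "tx": 0.015, "ty": 0.03, "tz": 0.01, "jaw": 1}, {"rx": 0, "ry": 0, "rz": 0.182, "tx": 0.015, "ty": 0.03, "tz": 0.01, "jaw": 1}, {"rx": 0, "ry": 0, "rz": 0.182, "tx": 0.015, "ty": 0.03, "tz": 0.01, "jaw": 1}, {"rx": 0, "ry": 0, "rz": 0.182, "tx": 0.015, "ty": 0.03, "tz": 0, "jaw": 1}, {"rx": 0, "ry": 0, "rz": 0.182, "tx": 0.015, "ty": 0.03, "tz": 0, "jaw": 1}, {"rx": 0, "ry": 0, "rz": 0.182, "tx": 0.015, "ty": 0.03, "tz": 0, "jaw": 1}, {"rx": 0, "ry": 0, "rz": 0.182, "tx": 0.015, "ty": 0.03, "tz": 0, "jaw": 1}, {"rx": 0, "ry": 0, "rz": 0.182, "tx": 0.015, "ty": 0.03, "tz": 0, "jaw": 1}]}}

```text
time: 1.3
eef_pos: [0.2639, -0.3673, 0.2614]
tcp_rot: [0.468, 0.53, -0.468, 0.53]
ft_force: [0.9, -0.1, 0.4]
width: 0.0853
```

Call:
{"op": "step_arm", "data": {"targets": [{"rx": 0, "ry": 0, "rz": 0.182, "tx": 0.02, "ty": 0.035, "tz": 0, "jaw": 1}, {"rx": 0, "ry": 0, "rz": 0.182, "tx": 0.02, "ty": 0.035, "tz": 0, "jaw": 1}, {"rx": 0, "ry": 0, "rz": 0.182, "tx": 0.02, "ty": 0.035, "tz": 0, "jaw": 1}, {"rx": 0, "ry": 0, "rz": 0.182, "tx": 0.02, "ty": 0.035, "tz": 0, "jaw": 1}, {"rx": 0, "ry": 0, "rz": 0.182, "tx": 0.02, "ty": 0.035, "tz": 0, "jaw": 1}, {"rx": 0, "ry": 0, "rz": 0.182, "tx": 0.02, "ty": 0.035, "tz": 0, "jaw": 1}, {"rx": 0, "ry": 0, "rz": 0.182, "tx": 0.02, "ty": 0.035, "tz": 0, "jaw": 0.15}, {"rx": 0, "ry": 0, "rz": 0.182, "tx": 0.02, "ty": 0.03, "tz": 0, "jaw": 0.15}, {"rx": 0, "ry": 0, "rz": 0, "tx": 0, "ty": 0, "tz": 0, "jaw": 0.15}, {"rx": 0, "ry": 0, "rz": 0, "tx": 0, "ty": 0, "tz": 0, "jaw": 0.15}]}}

```text
time: 2.55
eef_pos: [0.4231, -0.0939, 0.2612]
tcp_rot: [-0.0, 0.707, -0.0, 0.707]
ft_force: [-0.4, 0.0, 0.6]
width: 0.0489
```

```bash
python3 -c "
from h import *
s=st(); print(s['q'].round(3)); cap('wrist','w1b')"
```

```text
t 2.55 p [ 0.4231 -0.0939  0.2612] rot [ 0.0002 -0.0006 -0.0001] F [-0.4   0.04  0.57] w 0.0489
[ 0.788  0.173 -0.778  1.917  0.136  1.105  1.527]
```

View pics/w1b.png

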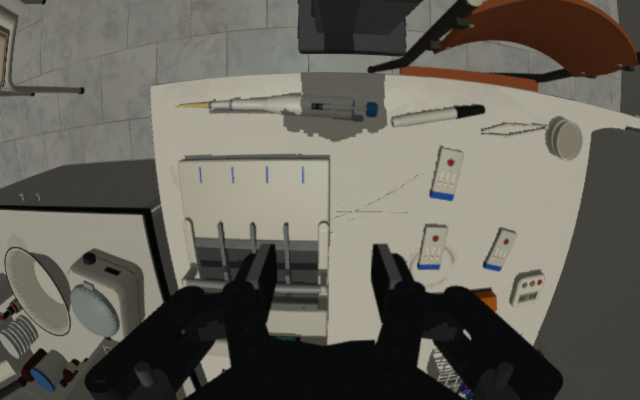

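```bash
python3 - <<'E'
from h import *
p,d,s=cap('wrist'); np.save('w.npy',p)
hsv=cv2.cvtColor(p,cv2.COLOR_RGB2HSV)
m=cv2.inRange(hsv,(95,110,40),(125,255,255)); k,l,stt,c=cv2.connectedComponentsWithStats(m)
for j in range(1,k):
    if stt[j,4]>12:
        z=0.022 if 190<c[j][0]<310 and c[j][1]<200 else .009
        v,u=np.nonzero(l==j); (_,_),wh,a=cv2.minAreaRect(np.float32(np.c_[u,v]))
        print(c[j].round(1),stt[j],wray(s,*c[j],z).round(4))
for n in ['side','scene']:
    q,_,_=cap(n); hsv=cv2.cvtColor(q,cv2.COLOR_RGB2HSV)
    m=cv2.inRange(hsv,(95,80,40),(125,255,255)); k,l,stt,c=cv2.connectedComponentsWithStats(m)
    for j in range(1,k):
        if 4<stt[j,4]<60:
            w=ray(n,*c[j],.022)
            if .25<w[0]<.65 and -.35<w[1]<.25: print(n,c[j].round(1),stt[j,4],w.round(4),ray(n,*c[j],.009).round(4))
b=p[:,:,::-1]
cv2.imwrite('pics/w1r.png',cv2.resize(b[150:350,170:340],None,fx=4,fy=3.0*4/3*.75,interpolation=cv2.INTER_CUBIC))
cv2.imwrite('pics/w1c.png',cv2.resize(b[140:310,420:560],None,fx=3.5,fy=3.5,interpolation=cv2.INTER_CUBIC))
E
```

```text
[371.8 109.2] [367 103  11  14 129] [ 0.351  -0.0328  0.009 ]
[441.4 195.4] [431 191  23   9 130] [0.4652 0.071  0.009 ]
[491.9 266.7] [484 262  17   9  75] [0.5876 0.1827 0.009 ]
[428.4 266.4] [418 264  22   5  87] [0.5786 0.0659 0.009 ]
[ 42.3 380. ] [ 31 368  24  25 270] [ 1.1187 -1.0548  0.009 ]
[468.9 395.7] [466 391   6   9  33] [0.9467 0.2405 0.009 ]
side [310.2 171.2] 33 [0.5886 0.166  0.022 ] [0.5899 0.18   0.009 ]
side [311.4 206.7] 43 [0.5794 0.0507 0.022 ] [0.5805 0.0625 0.009 ]
side [260.9 209.3] 47 [0.4682 0.0557 0.022 ] [0.4671 0.0675 0.009 ]
side [205.1 249.5] 35 [ 0.354  -0.0414  0.022 ] [ 0.3507 -0.0315  0.009 ]
scene [292.1 226.5] 32 [0.576 0.072 0.022] [0.582  0.0688 0.009 ]
scene [250.6 248.3] 35 [0.5858 0.1882 0.022 ] [0.5919 0.1866 0.009 ]
scene [316.6 261.3] 40 [0.4638 0.0768 0.022 ] [0.4682 0.0737 0.009 ]
scene [381.2 272.6] 30 [ 0.3513 -0.0303  0.022 ] [ 0.3542 -0.0349  0.009 ]
```

View pics/w1r.png

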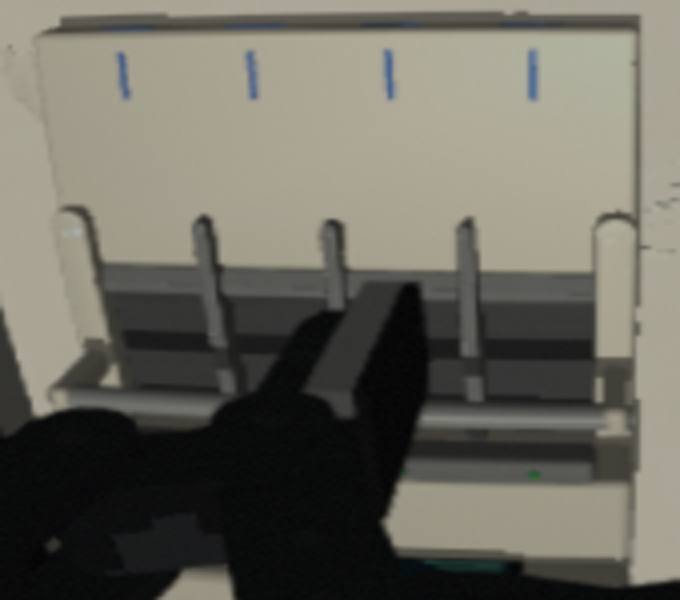

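View pics/w1c.png

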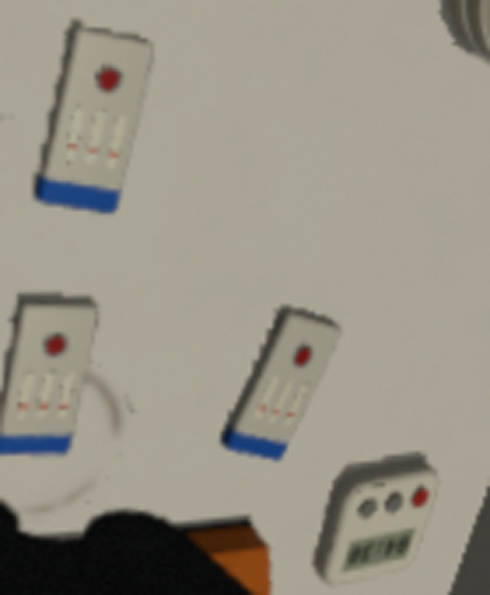

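```bash
python3 - <<'E'
from h import *
s=ctrl.observe(); f=lambda x,y:(170+x/4,150+y/3)
for nm,z,pts in [('marks near',.022,[(120,53),(250,52),(388,51),(533,50)]),('marks far',.022,[(126,98),(253,98),(390,98),(533,99)]),('nose',.03,[(204,217),(332,221),(467,218)]),('rampstart',.022,[(105,264),(590,272)]),('lip inner',.025,[(110,290),(285,292),(590,299)]),('bar top',.068,[(70,392),(590,408)]),('apron front',.022,[(40,33),(635,28)]),('right edge',.022,[(635,28),(635,190)])]:
    print(nm,[wray(s,*f(*q),z)[:2].round(4).tolist() for q in pts])
W=np.load('W_side.npy'); 
# bar points from depth: z 0.05-0.07
for n in ['side','scene']:
    W=np.load(f'W_{n}.npy'); z=W[...,2]
    m=(z>.054)&(z<.075)&(W[...,0]>.45)&(W[...,0]<.6)&(W[...,1]>-.33)&(W[...,1]<-.05); q=W[m]
    print(n,m.sum(),np.percentile(q[:,1],[2,98]) if m.sum() else 0, np.median(q,0) if m.sum() else 0)
    if m.sum()>20: print(np.polyfit(q[:,1],q[:,0],1))
E
```

```text
marks near [[0.4227, -0.2579], [0.4233, -0.2118], [0.4237, -0.1659], [0.4237, -0.1196]]
marks far [[0.4433, -0.2579], [0.4439, -0.2124], [0.4443, -0.1662], [0.4449, -0.12]]
nose [[0.4969, -0.2327], [0.4981, -0.1876], [0.4963, -0.1422]]
rampstart [[0.5253, -0.2776], [0.5259, -0.1023]]
lip inner [[0.5377, -0.2765], [0.5363, -0.2091], [0.5382, -0.1024]]
bar top [[0.5696, -0.2813], [0.5693, -0.1019]]
apron front [[0.4126, -0.2872], [0.4144, -0.0875]]
right edge [[0.4144, -0.0875], [0.4862, -0.0872]]
side 772 [-0.29359074 -0.09759247] [ 0.5757664  -0.21186831  0.06819756]
[0.00838412 0.57759448]
scene 345 [-0.28852924 -0.09041112] [ 0.57655457 -0.18355594  0.06705026]
[0.0098824  0.57897029]
```

```bash
cat >> h.py <<'E'
def cassettes(tag=None):
    """blue+red-well in wrist view -> pose per cassette"""
    p,d,s=cap('wrist',tag); hsv=cv2.cvtColor(p,cv2.COLOR_RGB2HSV)
    def blobs(m,a):
        k,l,t,c=cv2.connectedComponentsWithStats(m); return [c[j] for j in range(1,k) if a<t[j,4]<6000]
    B=blobs(cv2.inRange(hsv,(100,110,40),(125,255,255)),30)
    Rd=blobs(cv2.inRange(hsv,(0,110,40),(8,255,255))|cv2.inRange(hsv,(170,110,40),(180,255,255)),8)
    B=[wray(s,*b,.009) for b in B]; Rd=[wray(s,*r,.009) for r in Rd]
    for b in B:
        for r in Rd:
            v=(b-r)[:2]; L=np.hypot(*v)
            if .035<L<.065:
                u=v/L; print('blue',b[:2].round(4),'well',r[:2].round(4),'L',round(L,4),'yaw',round(np.arctan2(u[1],u[0]),4))
    return s
E
python3 -c "
from h import *
cassettes()"
```

```text
blue [0.4652 0.0709] well [0.4176 0.0802] L 0.0485 yaw -0.1944
blue [0.5876 0.1827] well [0.5426 0.1991] L 0.0479 yaw -0.35
blue [0.5788 0.0658] well [0.5311 0.0703] L 0.0479 yaw -0.0939
```

Call:
{"op": "step_arm", "data": {"targets": [{"rx": 0, "ry": 0, "rz": -0.1, "tx": -0.001, "ty": 0.05, "tz": 0, "jaw": 0.15}, {"rx": 0, "ry": 0, "rz": -0.094, "tx": -0.002, "ty": 0.05, "tz": -0.04, "jaw": 0.15}, {"rx": 0, "ry": 0, "rz": 0, "tx": 0, "ty": 0.05, "tz": -0.05, "jaw": 0.15}, {"rx": 0, "ry": 0, "rz": 0, "tx": 0, "ty": 0.024, "tz": -0.05, "jaw": 0.15}, {"rx": 0, "ry": 0, "rz": 0, "tx": 0, "ty": 0, "tz": -0.02, "jaw": 0.15}, {"rx": 0, "ry": 0, "rz": 0, "tx": 0, "ty": 0, "tz": 0, "jaw": 0.15}]}}

```text
time: 3.55
eef_pos: [0.4195, 0.0734, 0.107]
tcp_rot: [0.067, 0.705, -0.068, 0.703]
ft_force: [0.5, -0.6, 0.5]
width: 0.0492
```

```bash
python3 -c "
from h import *
st(); cassettes('w2')"
```

```text
t 3.55 p [0.4195 0.0734 0.107 ] rot [ 0.0006 -0.0031  0.1915] F [ 0.51 -0.59  0.48] w 0.0492
blue [0.4654 0.0733] well [0.4176 0.0798] L 0.0483 yaw -0.1365
```

View pics/w2.png

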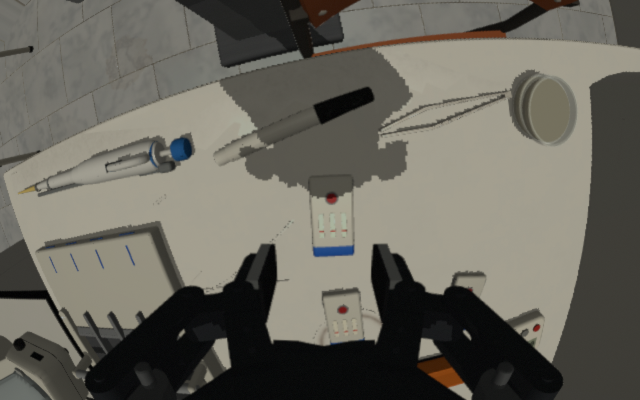

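Call:
{"op": "step_arm", "data": {"targets": [{"rx": 0, "ry": 0, "rz": 0.055, "tx": 0, "ty": 0.003, "tz": -0.03, "jaw": 0.15}, {"rx": 0, "ry": 0, "rz": 0, "tx": 0, "ty": 0.003, "tz": -0.02, "jaw": 0.15}, {"rx": 0, "ry": 0, "rz": 0, "tx": 0, "ty": 0, "tz": 0, "jaw": 0.15}, {"rx": 0, "ry": 0, "rz": 0, "tx": 0, "ty": 0, "tz": 0, "jaw": 0.15}]}}

```text
time: 4.1
eef_pos: [0.4216, 0.0795, 0.0594]
tcp_rot: [0.049, 0.705, -0.049, 0.706]
ft_force: [0.3, -0.4, 1.1]
width: 0.0487
```

```bash
python3 -c "
from h import *
st(); cassettes('w3')"
```

```text
t 4.1 p [0.4216 0.0795 0.0594] rot [-0.0002  0.002   0.1379] F [ 0.32 -0.38  1.14] w 0.0487
blue [0.465  0.0728] well [0.4177 0.0798] L 0.0478 yaw -0.1474
```

View pics/w3.png

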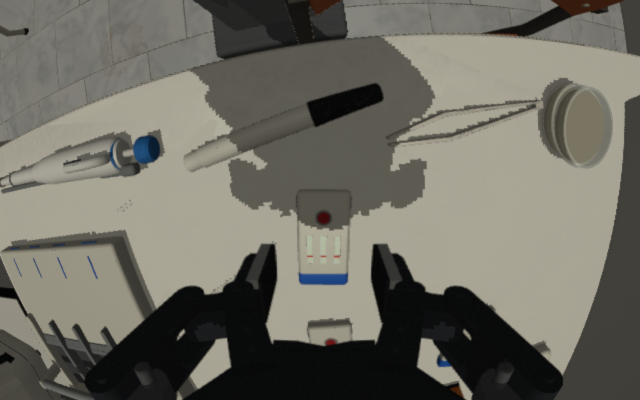

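Call:
{"op": "step_arm", "data": {"targets": [{"rx": 0, "ry": 0, "rz": -0.008, "tx": -0.001, "ty": 0, "tz": -0.025, "jaw": 0.15}, {"rx": 0, "ry": 0, "rz": 0, "tx": 0, "ty": 0, "tz": -0.02, "jaw": 0.15}, {"rx": 0, "ry": 0, "rz": 0, "tx": 0, "ty": 0, "tz": -0.01, "jaw": 0.15}, {"rx": 0, "ry": 0, "rz": 0, "tx": 0, "ty": 0, "tz": 0, "jaw": 0.15}, {"rx": 0, "ry": 0, "rz": 0, "tx": 0, "ty": 0, "tz": 0, "jaw": -0.4}, {"rx": 0, "ry": 0, "rz": 0, "tx": 0, "ty": 0, "tz": 0, "jaw": -0.4}, {"rx": 0, "ry": 0, "rz": 0, "tx": 0, "ty": 0, "tz": 0, "jaw": -0.4}, {"rx": 0, "ry": 0, "rz": 0, "tx": 0, "ty": 0, "tz": 0, "jaw": -0.4}]}}

```text
time: 5.15
eef_pos: [0.4201, 0.0798, 0.0042]
tcp_rot: [0.051, 0.705, -0.051, 0.706]
ft_force: [-1.8, 0.2, 8.2]
width: 0.0334
```

```bash
python3 -c "
from h import *
st(); cassettes('w4')"
```

```text
t 5.15 p [0.4201 0.0798 0.0042] rot [-1.000e-04  1.500e-03  1.449e-01] F [-1.85  0.19  8.21] w 0.0334
blue [0.465 0.073] well [0.418 0.08 ] L 0.0476 yaw -0.149
```

View pics/w4.png

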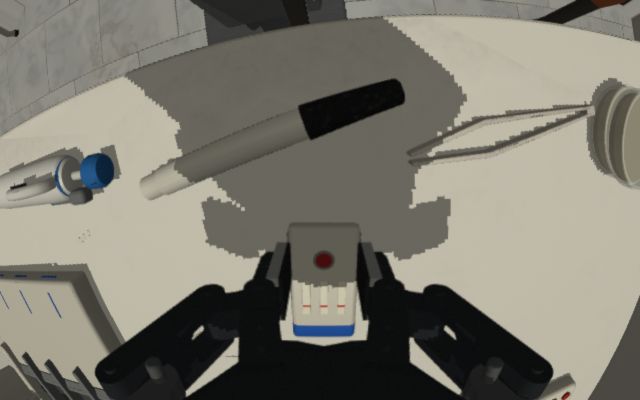

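Call:
{"op": "step_arm", "data": {"targets": [{"rx": 0, "ry": 0, "rz": 0, "tx": 0, "ty": 0, "tz": 0.02, "jaw": -0.4}, {"rx": 0, "ry": 0, "rz": 0, "tx": 0, "ty": 0, "tz": 0.04, "jaw": -0.4}, {"rx": 0, "ry": 0, "rz": 0, "tx": 0, "ty": 0, "tz": 0.03, "jaw": -0.4}, {"rx": 0, "ry": 0, "rz": 0, "tx": 0, "ty": 0, "tz": 0, "jaw": -0.4}]}}

```text
time: 5.7
eef_pos: [0.4213, 0.08, 0.0955]
tcp_rot: [0.052, 0.704, -0.051, 0.707]
ft_force: [-0.5, 0.3, -0.5]
width: 0.0335
```

```bash
python3 -c "
from h import *
st(); cap('wrist','w5'); cap('side','s5')"
```

```text
t 5.7 p [0.4213 0.08   0.0955] rot [-0.0009  0.0049  0.1456] F [-0.54  0.28 -0.47] w 0.0335
```

View pics/w5.png

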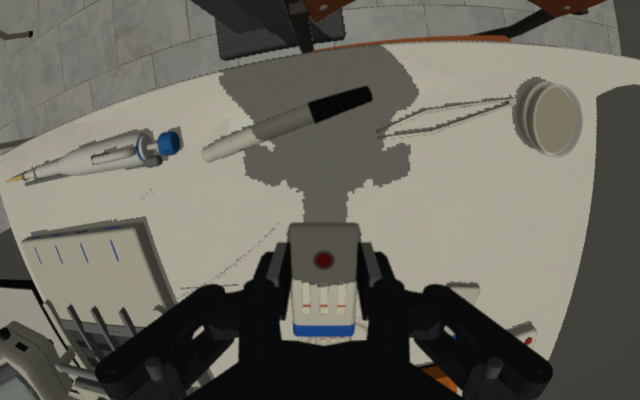

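View pics/s5.png

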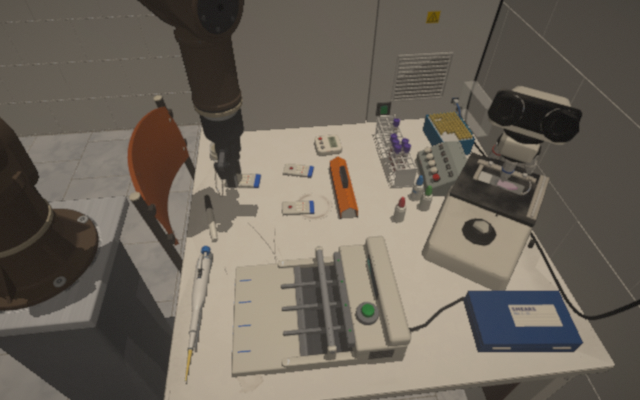

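Call:
{"op": "step_arm", "data": {"targets": [{"rx": 0, "ry": 0, "rz": 0.05, "tx": 0.006, "ty": -0.03, "tz": 0, "jaw": -0.4}, {"rx": 0, "ry": 0, "rz": 0.05, "tx": 0.008, "ty": -0.04, "tz": 0, "jaw": -0.4}, {"rx": 0, "ry": 0, "rz": 0.038, "tx": 0.01, "ty": -0.05, "tz": 0, "jaw": -0.4}, {"rx": 0, "ry": 0, "rz": 0, "tx": 0.01, "ty": -0.05, "tz": 0, "jaw": -0.4}, {"rx": 0, "ry": 0, "rz": 0, "tx": 0.01, "ty": -0.05, "tz": 0, "jaw": -0.4}, {"rx": 0, "ry": 0, "rz": 0, "tx": 0.008, "ty": -0.04, "tz": 0, "jaw": -0.4}, {"rx": 0, "ry": 0, "rz": 0, "tx": 0.001, "ty": -0.032, "tz": 0, "jaw": -0.4}, {"rx": 0, "ry": 0, "rz": 0, "tx": 0, "ty": 0, "tz": -0.02, "jaw": -0.4}, {"rx": 0, "ry": 0, "rz": 0, "tx": 0, "ty": 0, "tz": 0, "jaw": -0.4}, {"rx": 0, "ry": 0, "rz": 0, "tx": 0, "ty": 0, "tz": 0, "jaw": -0.4}]}}

```text
time: 7.05
eef_pos: [0.4725, -0.2115, 0.073]
tcp_rot: [0.002, 0.707, -0.002, 0.707]
ft_force: [0.2, -0.2, -0.8]
width: 0.0336
```

```bash
python3 -c "
from h import *
st(); cap('wrist','w6')"
```

```text
t 7.05 p [ 0.4725 -0.2115  0.073 ] rot [-0.0007 -0.0008  0.0055] F [ 0.23 -0.23 -0.75] w 0.0336
```

View pics/w6.png

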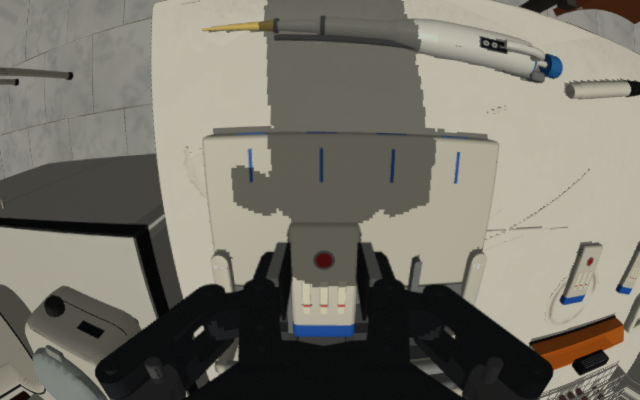

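```bash
python3 -c "
from h import *
s=ctrl.observe()
for u,v in [(250,149),(251,181),(321,148),(321.5,181),(391.5,150),(393,182),(459.5,153),(456.5,184)]: print(wray(s,u,v,.022).round(4))"
```

```text
[ 0.4222 -0.2583  0.022 ]
[ 0.4434 -0.259   0.022 ]
[ 0.4224 -0.2128  0.022 ]
[ 0.4439 -0.2126  0.022 ]
[ 0.4235 -0.1676  0.022 ]
[ 0.4447 -0.1656  0.022 ]
[ 0.4242 -0.1195  0.022 ]
[ 0.4459 -0.1195  0.022 ]
```

Call:
{"op": "step_arm", "data": {"targets": [{"rx": 0, "ry": 0, "rz": -0.002, "tx": 0.001, "ty": -0.0014, "tz": -0.02, "jaw": -0.4}, {"rx": 0, "ry": 0, "rz": 0, "tx": 0, "ty": 0, "tz": -0.02, "jaw": -0.4}, {"rx": 0, "ry": 0, "rz": 0, "tx": 0, "ty": 0, "tz": -0.006, "jaw": -0.4}, {"rx": 0, "ry": 0, "rz": 0, "tx": 0, "ty": 0, "tz": 0, "jaw": -0.4}, {"rx": 0, "ry": 0, "rz": 0, "tx": 0, "ty": 0, "tz": 0, "jaw": -0.4}]}}

```text
time: 7.72
eef_pos: [0.4738, -0.2136, 0.0271]
tcp_rot: [0.003, 0.707, -0.003, 0.707]
ft_force: [0.4, -1.1, -0.6]
width: 0.0334
```

Call:
{"op": "step_arm", "data": {"targets": [{"rx": 0, "ry": 0, "rz": 0, "tx": 0, "ty": 0, "tz": -0.0006, "jaw": 0.1}, {"rx": 0, "ry": 0, "rz": 0, "tx": 0, "ty": 0, "tz": 0, "jaw": 0.1}, {"rx": 0, "ry": 0, "rz": 0, "tx": 0, "ty": 0, "tz": 0, "jaw": 0.1}, {"rx": 0, "ry": 0, "rz": 0, "tx": 0, "ty": 0, "tz": 0.03, "jaw": 0.1}, {"rx": 0, "ry": 0, "rz": 0, "tx": 0, "ty": 0, "tz": 0.03, "jaw": 0.1}, {"rx": 0, "ry": 0, "rz": 0, "tx": -0.03, "ty": 0, "tz": 0, "jaw": -1}, {"rx": 0, "ry": 0, "rz": 0, "tx": -0.018, "ty": 0, "tz": 0, "jaw": -1}, {"rx": 0, "ry": 0, "rz": 0, "tx": 0, "ty": 0, "tz": 0, "jaw": -1}, {"rx": 0, "ry": 0, "rz": 0, "tx": 0, "ty": 0, "tz": 0, "jaw": -1}]}}

```text
time: 8.85
eef_pos: [0.4263, -0.2138, 0.0865]
tcp_rot: [0.003, 0.707, -0.003, 0.707]
ft_force: [-0.3, -0.4, -0.3]
width: 0.0002
```

```bash
python3 -c "
from h import *
s=st(); cap('wrist','w7')
"
```

```text
t 8.85 p [ 0.4263 -0.2138  0.0865] rot [-0.0002  0.0007  0.009 ] F [-0.34 -0.41 -0.34] w 0.0002
```

View pics/w7.png

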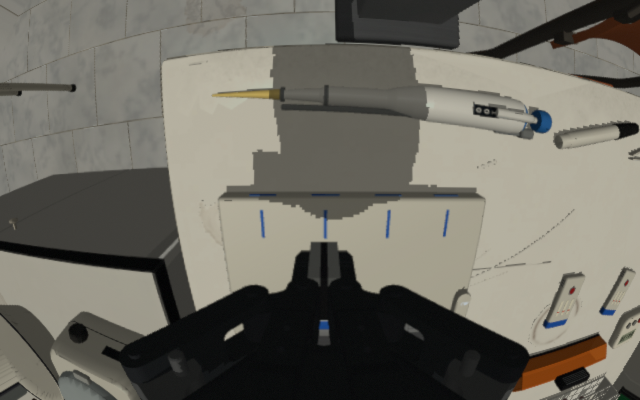

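Call:
{"op": "step_arm", "data": {"targets": [{"rx": 0, "ry": 0, "rz": 0, "tx": 0, "ty": 0.0004, "tz": -0.03, "jaw": -1}, {"rx": 0, "ry": 0, "rz": 0, "tx": 0, "ty": 0, "tz": -0.029, "jaw": -1}, {"rx": 0, "ry": 0, "rz": 0, "tx": 0, "ty": 0, "tz": 0, "jaw": -1}, {"rx": 0, "ry": 0, "rz": 0, "tx": 0.01, "ty": 0, "tz": 0, "jaw": -1}, {"rx": 0, "ry": 0, "rz": 0, "tx": 0.01, "ty": 0, "tz": 0, "jaw": -1}, {"rx": 0, "ry": 0, "rz": 0, "tx": 0.01, "ty": 0, "tz": 0, "jaw": -1}, {"rx": 0, "ry": 0, "rz": 0, "tx": 0, "ty": 0, "tz": 0, "jaw": -1}]}}

```text
time: 9.78
eef_pos: [0.4571, -0.2133, 0.0281]
tcp_rot: [0.003, 0.706, -0.003, 0.708]
ft_force: [-0.5, -1.0, 0.4]
width: -0.0003
```

```bash
cat >> h.py <<'E'
def sidecrop(nm,box=(220,225,420,375)):
    p,_,_=cap('side'); a,b,c,e=box
    cv2.imwrite(f'pics/{nm}.png',cv2.resize(p[b:e,a:c,::-1],None,fx=4,fy=4,interpolation=cv2.INTER_CUBIC))
E
python3 -c "
from h import *
s=st(); sidecrop('s7')
"
```

```text
t 9.78 p [ 0.4571 -0.2133  0.0281] rot [0.0002 0.0018 0.0086] F [-0.46 -1.    0.39] w -0.0003
```

View pics/s7.png

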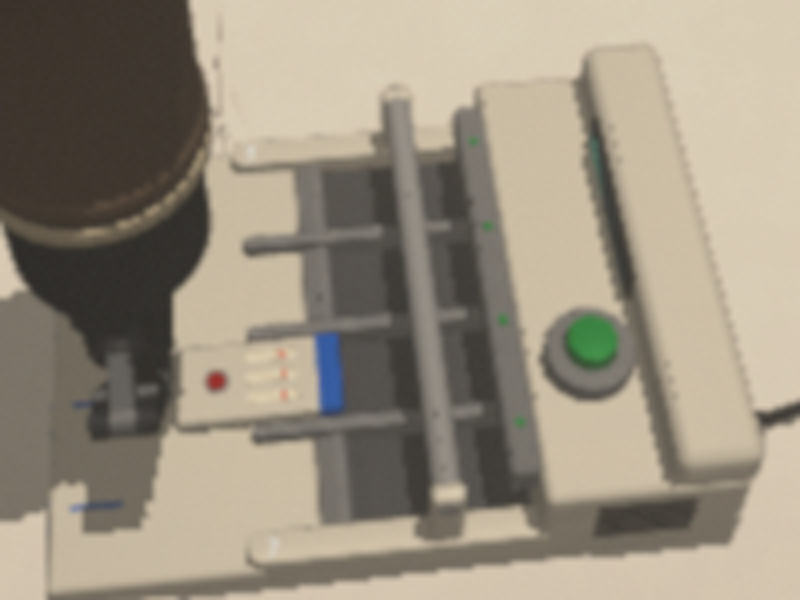

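Cassette A is square in lane 3 with its blue nose on the lip. I'll keep pushing.

Call:
{"op": "step_arm", "data": {"targets": [{"rx": 0, "ry": 0, "rz": 0, "tx": 0.01, "ty": 0, "tz": 0, "jaw": -1}, {"rx": 0, "ry": 0, "rz": 0, "tx": 0.01, "ty": 0, "tz": 0, "jaw": -1}, {"rx": 0, "ry": 0, "rz": 0, "tx": 0.01, "ty": 0, "tz": 0, "jaw": -1}, {"rx": 0, "ry": 0, "rz": 0, "tx": 0.01, "ty": 0, "tz": 0, "jaw": -1}, {"rx": 0, "ry": 0, "rz": 0, "tx": 0.008, "ty": 0, "tz": 0, "jaw": -1}, {"rx": 0, "ry": 0, "rz": 0, "tx": 0.008, "ty": 0, "tz": 0, "jaw": -1}, {"rx": 0, "ry": 0, "rz": 0, "tx": 0.006, "ty": 0, "tz": 0, "jaw": -1}, {"rx": 0, "ry": 0, "rz": 0, "tx": 0.004, "ty": 0, "tz": 0, "jaw": -1}, {"rx": 0, "ry": 0, "rz": 0, "tx": 0, "ty": 0, "tz": 0, "jaw": -1}]}}

```text
time: 10.95
eef_pos: [0.5219, -0.2133, 0.0275]
tcp_rot: [0.003, 0.707, -0.003, 0.707]
ft_force: [-1.2, -0.4, 0.1]
width: -0.0003
```

```bash

python3 -c "
from h import *
s=st(); sidecrop('s8')
"
```

```text
t 10.95 p [ 0.5219 -0.2133  0.0275] rot [-0.0001  0.0003  0.0087] F [-1.16 -0.44  0.13] w -0.0003
```

View pics/s8.png

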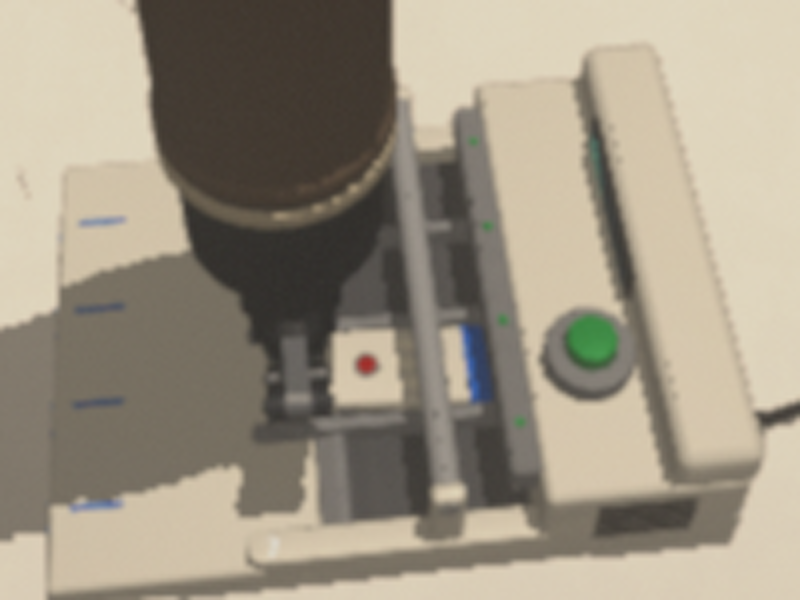

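Call:
{"op": "step_arm", "data": {"targets": [{"rx": 0, "ry": 0, "rz": 0, "tx": 0.003, "ty": 0, "tz": 0, "jaw": -1}, {"rx": 0, "ry": 0, "rz": 0, "tx": 0.003, "ty": 0, "tz": 0, "jaw": -1}, {"rx": 0, "ry": 0, "rz": 0, "tx": 0.001, "ty": 0, "tz": 0, "jaw": -1}, {"rx": 0, "ry": 0, "rz": 0, "tx": 0, "ty": 0, "tz": 0, "jaw": -1}]}}

```text
time: 11.5
eef_pos: [0.5287, -0.2133, 0.0275]
tcp_rot: [0.003, 0.707, -0.003, 0.707]
ft_force: [0.3, 1.8, -0.0]
width: 0.0002
```

```bash

python3 -c "
from h import *
s=st(); sidecrop('s9')
"
```

```text
t 11.5 p [ 0.5287 -0.2133  0.0275] rot [-0.      0.0002  0.0089] F [ 0.28  1.81 -0.05] w 0.0002
```

View pics/s9.png

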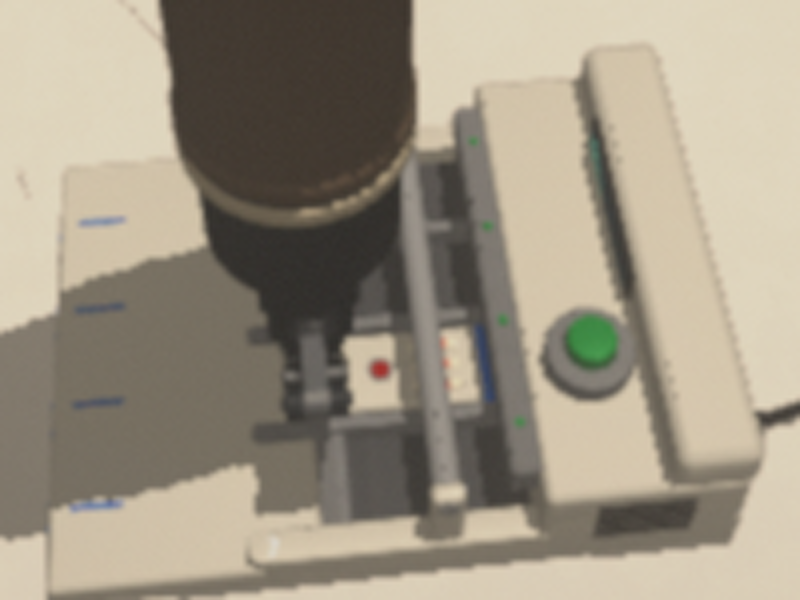

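Call:
{"op": "step_arm", "data": {"targets": [{"rx": 0, "ry": 0, "rz": 0, "tx": -0.02, "ty": 0, "tz": 0.01, "jaw": -1}, {"rx": 0, "ry": 0, "rz": 0, "tx": -0.03, "ty": 0.02, "tz": 0.03, "jaw": -1}, {"rx": 0, "ry": 0, "rz": 0, "tx": -0.03, "ty": 0.05, "tz": 0.03, "jaw": 0.15}, {"rx": 0, "ry": 0, "rz": 0, "tx": 0, "ty": 0.05, "tz": 0.02, "jaw": 0.15}, {"rx": 0, "ry": 0, "rz": 0, "tx": 0.01, "ty": 0.05, "tz": 0, "jaw": 0.15}, {"rx": 0, "ry": 0, "rz": 0, "tx": 0.01, "ty": 0.04, "tz": 0, "jaw": 0.15}, {"rx": 0, "ry": 0, "rz": 0, "tx": 0, "ty": 0, "tz": 0, "jaw": 0.15}]}}

```text
time: 12.42
eef_pos: [0.4707, -0.002, 0.1167]
tcp_rot: [0.002, 0.706, -0.001, 0.708]
ft_force: [-0.7, -0.6, -0.1]
width: 0.0489
```

```bash

python3 -c "
from h import *
s=st(); sidecrop('s10'); cassettes('w10')
p,d,_=cap('side'); W=world('side',d); m=(W[...,0]>.545)&(W[...,0]<.565)&(W[...,1]<-.2)&(W[...,1]>-.232); print(np.percentile(W[m][:,2],[5,25,50,75,95]))
"
```

```text
t 12.43 p [ 0.4707 -0.002   0.1167] rot [-0.0015  0.0018  0.0031] F [-0.74 -0.56 -0.07] w 0.0489
blue [0.5874 0.1814] well [0.5424 0.1993] L 0.0484 yaw -0.3784
[0.02616122 0.02738365 0.02832837 0.02910546 0.03001513]
```

View pics/s10.png

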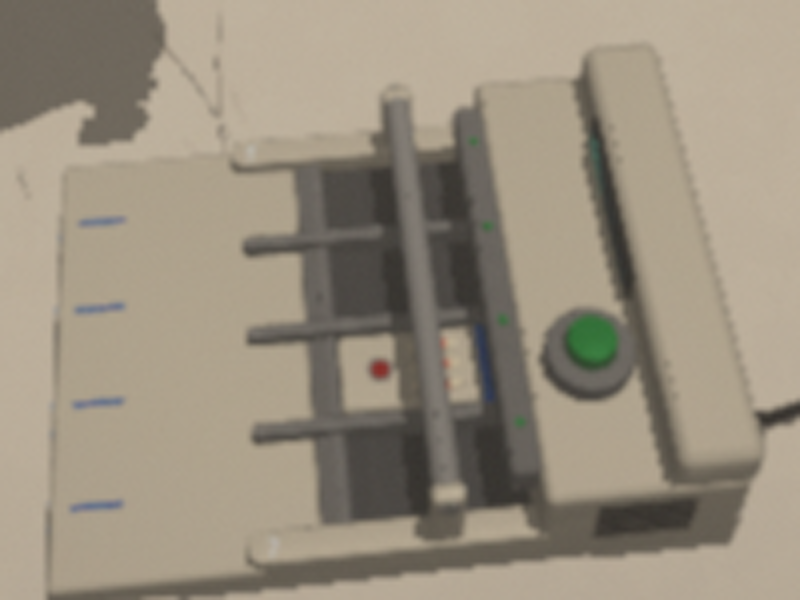

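View pics/w10.png

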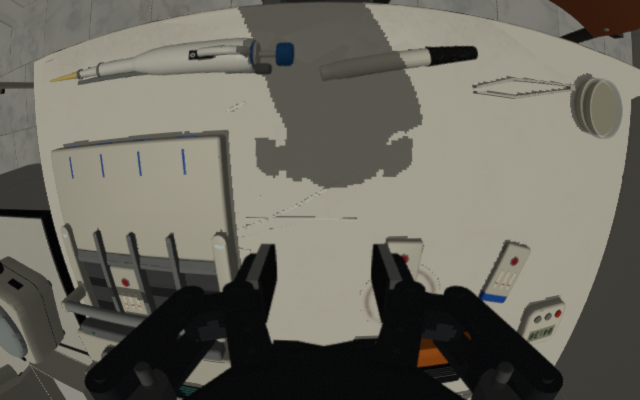

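Call:
{"op": "step_arm", "data": {"targets": [{"rx": 0, "ry": 0, "rz": -0.03, "tx": 0.03, "ty": 0.04, "tz": 0, "jaw": 0.15}, {"rx": 0, "ry": 0, "rz": -0.03, "tx": 0.025, "ty": 0.031, "tz": -0.02, "jaw": 0.15}, {"rx": 0, "ry": 0, "rz": 0, "tx": 0.007, "ty": 0, "tz": -0.03, "jaw": 0.15}, {"rx": 0, "ry": 0, "rz": 0, "tx": 0, "ty": 0, "tz": -0.006, "jaw": 0.15}, {"rx": 0, "ry": 0, "rz": 0, "tx": 0, "ty": 0, "tz": 0, "jaw": 0.15}, {"rx": 0, "ry": 0, "rz": 0, "tx": 0, "ty": 0, "tz": 0, "jaw": 0.15}]}}

```text
time: 13.32
eef_pos: [0.5322, 0.0645, 0.0611]
tcp_rot: [0.025, 0.706, -0.025, 0.707]
ft_force: [0.8, 0.2, 0.3]
width: 0.0492
```

```bash

python3 -c "
from h import *
s=st(); cassettes('w11')
"
```

```text
t 13.32 p [0.5322 0.0645 0.0611] rot [0.0002 0.0011 0.0701] F [0.77 0.16 0.33] w 0.0492
blue [0.5875 0.1824] well [0.5426 0.1991] L 0.048 yaw -0.3554
blue [0.5789 0.0675] well [0.531 0.07 ] L 0.048 yaw -0.051
```

View pics/w11.png

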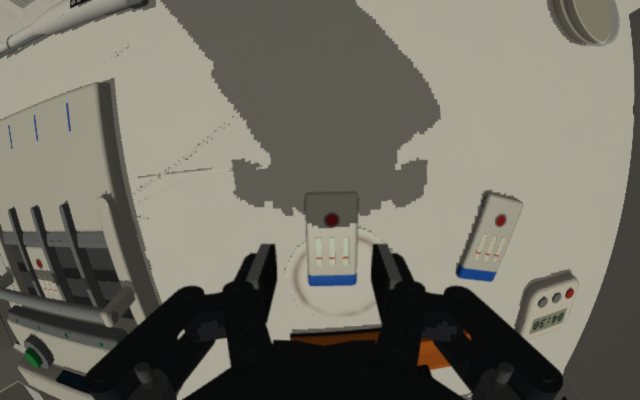

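Call:
{"op": "step_arm", "data": {"targets": [{"rx": 0, "ry": 0, "rz": 0.019, "tx": 0.001, "ty": 0.0054, "tz": -0.02, "jaw": 0.15}, {"rx": 0, "ry": 0, "rz": 0, "tx": 0, "ty": 0, "tz": -0.02, "jaw": 0.15}, {"rx": 0, "ry": 0, "rz": 0, "tx": 0, "ty": 0, "tz": -0.017, "jaw": 0.15}, {"rx": 0, "ry": 0, "rz": 0, "tx": 0, "ty": 0, "tz": 0, "jaw": 0.15}, {"rx": 0, "ry": 0, "rz": 0, "tx": 0, "ty": 0, "tz": 0, "jaw": -0.4}, {"rx": 0, "ry": 0, "rz": 0, "tx": 0, "ty": 0, "tz": 0, "jaw": -0.4}, {"rx": 0, "ry": 0, "rz": 0, "tx": 0, "ty": 0, "tz": 0, "jaw": -0.4}, {"rx": 0, "ry": 0, "rz": 0, "tx": 0, "ty": 0, "tz": 0, "jaw": -0.4}]}}

```text
time: 14.38
eef_pos: [0.5332, 0.0706, 0.0033]
tcp_rot: [0.018, 0.707, -0.018, 0.707]
ft_force: [-0.2, -0.3, -0.2]
width: 0.0333
```

```bash

python3 -c "
from h import *
s=st(); cassettes('w12')
"
```

```text
t 14.38 p [0.5332 0.0706 0.0033] rot [-0.0001  0.0005  0.0501] F [-0.15 -0.31 -0.2 ] w 0.0333
blue [0.5887 0.1883] well [0.5425 0.199 ] L 0.0474 yaw -0.2274
blue [0.5793 0.0678] well [0.5317 0.0707] L 0.0477 yaw -0.0612
```

View pics/w12.png

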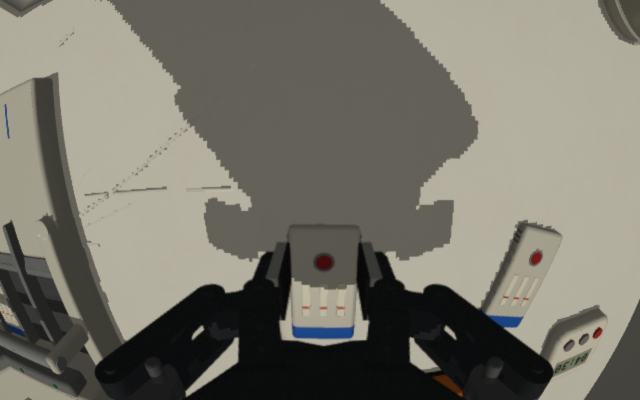

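Call:
{"op": "step_arm", "data": {"targets": [{"rx": 0, "ry": 0, "rz": 0, "tx": 0, "ty": 0, "tz": 0.03, "jaw": -0.4}, {"rx": 0, "ry": 0, "rz": 0, "tx": -0.005, "ty": -0.01, "tz": 0.04, "jaw": -0.4}, {"rx": 0, "ry": 0, "rz": 0.02, "tx": -0.01, "ty": -0.04, "tz": 0.02, "jaw": -0.4}, {"rx": 0, "ry": 0, "rz": 0.022, "tx": -0.015, "ty": -0.05, "tz": 0, "jaw": -0.4}, {"rx": 0, "ry": 0, "rz": 0, "tx": -0.015, "ty": -0.05, "tz": 0, "jaw": -0.4}, {"rx": 0, "ry": 0, "rz": 0, "tx": -0.01, "ty": -0.05, "tz": 0, "jaw": -0.4}, {"rx": 0, "ry": 0, "rz": 0, "tx": -0.005, "ty": -0.037, "tz": -0.01, "jaw": -0.4}, {"rx": 0, "ry": 0, "rz": 0, "tx": 0, "ty": 0, "tz": -0.015, "jaw": -0.4}, {"rx": 0, "ry": 0, "rz": 0, "tx": 0, "ty": 0, "tz": 0, "jaw": -0.4}, {"rx": 0, "ry": 0, "rz": 0, "tx": 0, "ty": 0, "tz": 0, "jaw": -0.4}]}}

```text
time: 15.68
eef_pos: [0.4735, -0.1647, 0.0684]
tcp_rot: [0.002, 0.707, -0.002, 0.707]
ft_force: [0.4, 0.1, -0.6]
width: 0.034
```

```bash

python3 -c "
from h import *
s=st(); cap('wrist','w13')
"
```

```text
t 15.68 p [ 0.4735 -0.1647  0.0684] rot [-0.0007  0.0004  0.0055] F [ 0.41  0.11 -0.63] w 0.034
```

View pics/w13.png

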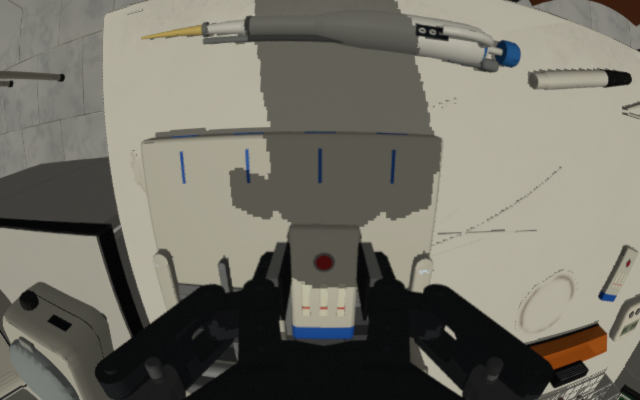

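Call:
{"op": "step_arm", "data": {"targets": [{"rx": 0, "ry": 0, "rz": -0.002, "tx": 0, "ty": -0.002, "tz": -0.02, "jaw": -0.4}, {"rx": 0, "ry": 0, "rz": 0, "tx": 0, "ty": 0, "tz": -0.018, "jaw": -0.4}, {"rx": 0, "ry": 0, "rz": 0, "tx": 0, "ty": 0, "tz": -0.004, "jaw": -0.4}, {"rx": 0, "ry": 0, "rz": 0, "tx": 0, "ty": 0, "tz": 0, "jaw": -0.4}, {"rx": 0, "ry": 0, "rz": 0, "tx": 0, "ty": 0, "tz": 0, "jaw": -0.4}]}}

```text
time: 16.35
eef_pos: [0.4734, -0.1681, 0.0264]
tcp_rot: [0.003, 0.707, -0.003, 0.707]
ft_force: [-0.3, 0.7, -1.0]
width: 0.0337
```

Call:
{"op": "step_arm", "data": {"targets": [{"rx": 0, "ry": 0, "rz": 0, "tx": 0, "ty": 0, "tz": 0, "jaw": 0.1}, {"rx": 0, "ry": 0, "rz": 0, "tx": 0, "ty": 0, "tz": 0, "jaw": 0.1}, {"rx": 0, "ry": 0, "rz": 0, "tx": 0, "ty": 0, "tz": 0, "jaw": 0.1}, {"rx": 0, "ry": 0, "rz": 0, "tx": 0, "ty": 0, "tz": 0.03, "jaw": 0.1}, {"rx": 0, "ry": 0, "rz": 0, "tx": 0, "ty": 0, "tz": 0.03, "jaw": 0.1}, {"rx": 0, "ry": 0, "rz": 0, "tx": -0.03, "ty": 0, "tz": 0, "jaw": -1}, {"rx": 0, "ry": 0, "rz": 0, "tx": -0.018, "ty": 0, "tz": 0, "jaw": -1}, {"rx": 0, "ry": 0, "rz": 0, "tx": 0, "ty": 0, "tz": 0, "jaw": -1}, {"rx": 0, "ry": 0, "rz": 0, "tx": 0, "ty": 0, "tz": 0, "jaw": -1}]}}

```text
time: 17.48
eef_pos: [0.4259, -0.1684, 0.0863]
tcp_rot: [0.004, 0.707, -0.004, 0.707]
ft_force: [-0.8, 0.4, 0.3]
width: -0.0002
```

```bash

python3 -c "
from h import *
s=st(); sidecrop('s14')
"
```

```text
t 17.48 p [ 0.4259 -0.1684  0.0863] rot [-0.     0.001  0.01 ] F [-0.77  0.37  0.29] w -0.0002
```

View pics/s14.png

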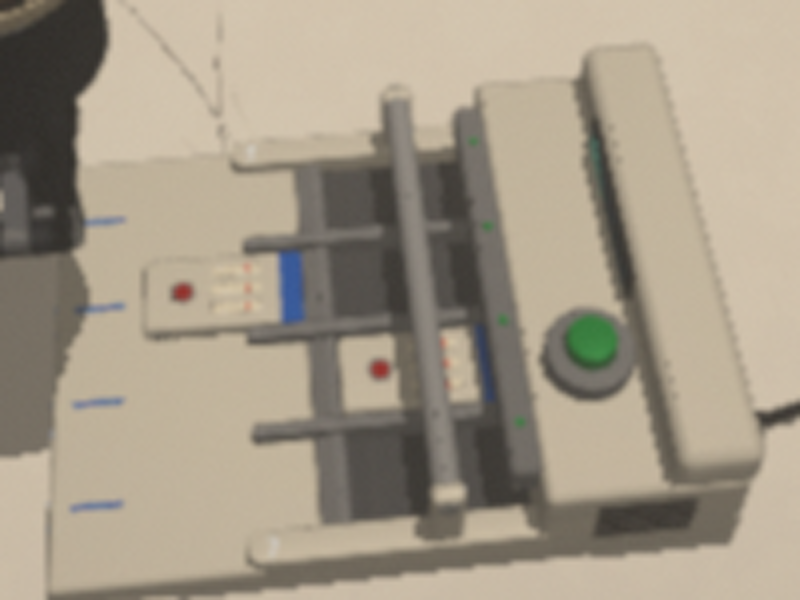

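Call:
{"op": "step_arm", "data": {"targets": [{"rx": 0, "ry": 0, "rz": 0, "tx": 0, "ty": 0.0008, "tz": -0.03, "jaw": -1}, {"rx": 0, "ry": 0, "rz": 0, "tx": 0, "ty": 0, "tz": -0.029, "jaw": -1}, {"rx": 0, "ry": 0, "rz": 0, "tx": 0, "ty": 0, "tz": 0, "jaw": -1}, {"rx": 0, "ry": 0, "rz": 0, "tx": 0.01, "ty": 0, "tz": 0, "jaw": -1}, {"rx": 0, "ry": 0, "rz": 0, "tx": 0.01, "ty": 0, "tz": 0, "jaw": -1}, {"rx": 0, "ry": 0, "rz": 0, "tx": 0.01, "ty": 0, "tz": 0, "jaw": -1}, {"rx": 0, "ry": 0, "rz": 0, "tx": 0.01, "ty": 0, "tz": 0, "jaw": -1}, {"rx": 0, "ry": 0, "rz": 0, "tx": 0.01, "ty": 0, "tz": 0, "jaw": -1}, {"rx": 0, "ry": 0, "rz": 0, "tx": 0.01, "ty": 0, "tz": 0, "jaw": -1}]}}

```text
time: 18.65
eef_pos: [0.4857, -0.1675, 0.0271]
tcp_rot: [0.004, 0.707, -0.003, 0.707]
ft_force: [-0.2, 0.2, 1.6]
width: 0.0001
```

Call:
{"op": "step_arm", "data": {"targets": [{"rx": 0, "ry": 0, "rz": 0, "tx": 0.01, "ty": 0, "tz": 0, "jaw": -1}, {"rx": 0, "ry": 0, "rz": 0, "tx": 0.008, "ty": 0, "tz": 0, "jaw": -1}, {"rx": 0, "ry": 0, "rz": 0, "tx": 0.008, "ty": 0, "tz": 0, "jaw": -1}, {"rx": 0, "ry": 0, "rz": 0, "tx": 0.007, "ty": 0, "tz": 0, "jaw": -1}, {"rx": 0, "ry": 0, "rz": 0, "tx": 0.005, "ty": 0, "tz": 0, "jaw": -1}, {"rx": 0, "ry": 0, "rz": 0, "tx": 0.003, "ty": 0, "tz": 0, "jaw": -1}, {"rx": 0, "ry": 0, "rz": 0, "tx": 0.002, "ty": 0, "tz": 0, "jaw": -1}, {"rx": 0, "ry": 0, "rz": 0, "tx": 0, "ty": 0, "tz": 0, "jaw": -1}]}}

```text
time: 19.65
eef_pos: [0.5281, -0.1675, 0.0271]
tcp_rot: [0.004, 0.707, -0.003, 0.707]
ft_force: [-0.9, 0.2, 0.6]
width: 0.0001
```

```bash

python3 -c "
from h import *
s=st(); sidecrop('s15')
"
```

```text
t 19.65 p [ 0.5281 -0.1675  0.0271] rot [-0.      0.0001  0.0099] F [-0.9   0.25  0.62] w 0.0001
```

View pics/s15.png

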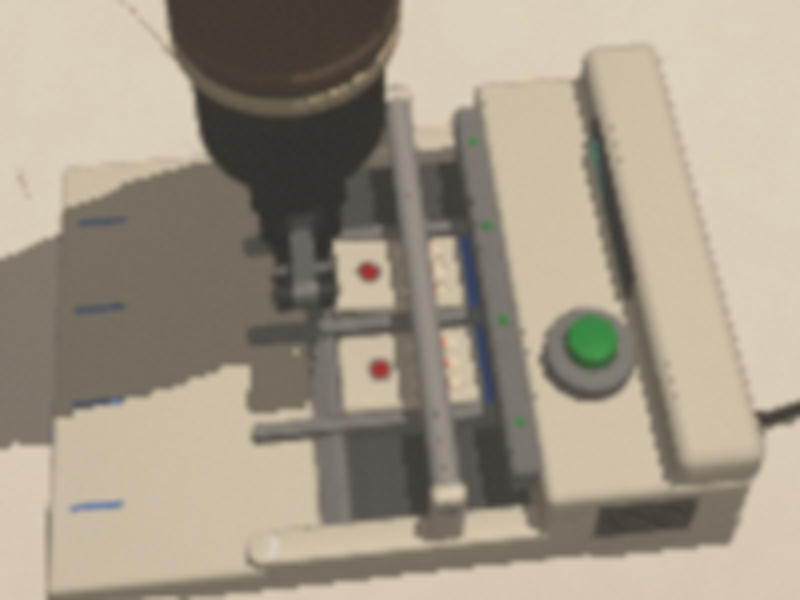

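Call:
{"op": "step_arm", "data": {"targets": [{"rx": 0, "ry": 0, "rz": 0, "tx": -0.02, "ty": 0, "tz": 0.01, "jaw": -1}, {"rx": 0, "ry": 0, "rz": 0, "tx": -0.02, "ty": 0.01, "tz": 0.03, "jaw": -1}, {"rx": 0, "ry": 0, "rz": -0.05, "tx": -0.01, "ty": 0.05, "tz": 0.03, "jaw": 0.15}, {"rx": 0, "ry": 0, "rz": -0.1, "tx": 0, "ty": 0.06, "tz": 0.01, "jaw": 0.15}, {"rx": 0, "ry": 0, "rz": -0.1, "tx": 0.01, "ty": 0.06, "tz": 0, "jaw": 0.15}, {"rx": 0, "ry": 0, "rz": -0.1, "tx": 0.02, "ty": 0.06, "tz": 0, "jaw": 0.15}, {"rx": 0, "ry": 0, "rz": 0, "tx": 0.02, "ty": 0.06, "tz": 0, "jaw": 0.15}, {"rx": 0, "ry": 0, "rz": 0, "tx": 0.02, "ty": 0.05, "tz": -0.02, "jaw": 0.15}, {"rx": 0, "ry": 0, "rz": 0, "tx": 0, "ty": 0.015, "tz": -0.02, "jaw": 0.15}, {"rx": 0, "ry": 0, "rz": 0, "tx": 0, "ty": 0, "tz": 0, "jaw": 0.15}, {"rx": 0, "ry": 0, "rz": 0, "tx": 0, "ty": 0, "tz": 0, "jaw": 0.15}]}}

```text
time: 21.08
eef_pos: [0.5476, 0.1948, 0.0675]
tcp_rot: [0.127, 0.696, -0.127, 0.696]
ft_force: [-0.1, -0.7, 0.2]
width: 0.0491
```

```bash

python3 -c "
from h import *
s=st(); sidecrop('s16'); cassettes('w16')
p,d,_=cap('side'); W=world('side',d)
for y in (-.213,-.167):
  for a,b in((.545,.552),(.555,.565),(.582,.592)):
    m=(W[...,0]>a)&(W[...,0]<b)&(abs(W[...,1]-y+.003)<.012); print(y,a,m.sum(),np.median(W[m][:,2]))
"
```

```text
t 21.07 p [0.5476 0.1948 0.0675] rot [8.000e-04 2.000e-04 3.608e-01] F [-0.11 -0.66  0.17] w 0.0491
blue [0.5886 0.1861] well [0.5422 0.1989] L 0.0481 yaw -0.27
-0.213 0.545 52 0.02875192811865837
-0.213 0.555 71 0.028444903011216847
-0.213 0.582 48 0.028349974861647486
-0.167 0.545 46 0.03422644966387114
-0.167 0.555 58 0.03314998902805713
-0.167 0.582 46 0.030651070676752143
```

View pics/s16.png

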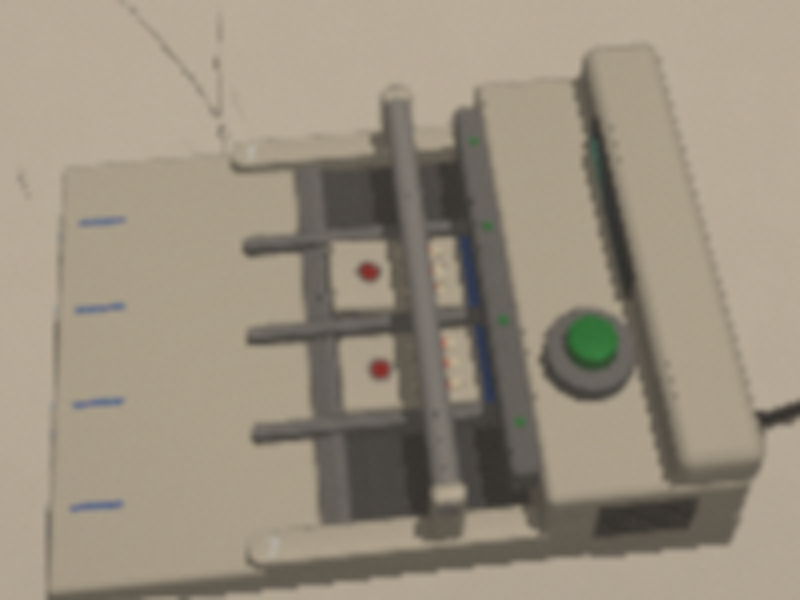

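View pics/w16.png

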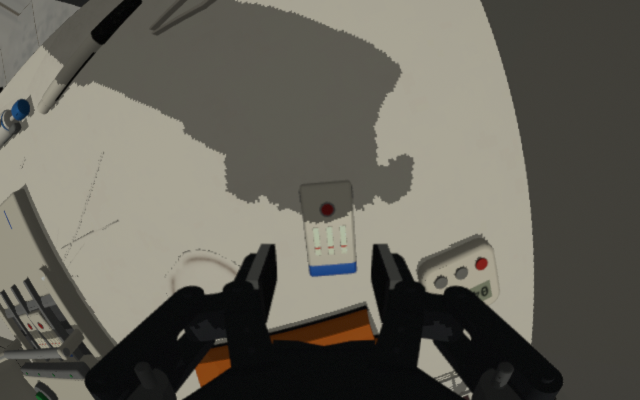

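Lane 3 is flat. The lane 2 cassette's rear still sits on the lip and needs 1–2 mm more push, which I'll fix after fetching cassette C. C is in view at about (330,230), yaw −0.27.

Call:
{"op": "step_arm", "data": {"targets": [{"rx": 0, "ry": 0, "rz": 0.088, "tx": -0.003, "ty": 0.0034, "tz": -0.015, "jaw": 0.15}, {"rx": 0, "ry": 0, "rz": 0, "tx": 0, "ty": 0, "tz": 0, "jaw": 0.15}, {"rx": 0, "ry": 0, "rz": 0, "tx": 0, "ty": 0, "tz": 0, "jaw": 0.15}]}}

```text
time: 21.6
eef_pos: [0.545, 0.199, 0.0528]
tcp_rot: [0.097, 0.7, -0.097, 0.701]
ft_force: [0.9, 0.7, -0.3]
width: 0.0489
```

```bash

python3 -c "
from h import *
s=st(); cassettes('w17')
"
```

```text
t 21.6 p [0.545  0.199  0.0528] rot [-2.000e-04  6.000e-04  2.745e-01] F [ 0.86  0.73 -0.32] w 0.0489
blue [0.5886 0.186 ] well [0.5423 0.1989] L 0.0481 yaw -0.2712
```

Call:
{"op": "step_arm", "data": {"targets": [{"rx": 0, "ry": 0, "rz": 0, "tx": 0, "ty": -0.0008, "tz": -0.02, "jaw": 0.15}, {"rx": 0, "ry": 0, "rz": 0, "tx": 0, "ty": 0, "tz": -0.02, "jaw": 0.15}, {"rx": 0, "ry": 0, "rz": 0, "tx": 0, "ty": 0, "tz": -0.009, "jaw": 0.15}, {"rx": 0, "ry": 0, "rz": 0, "tx": 0, "ty": 0, "tz": 0, "jaw": 0.15}, {"rx": 0, "ry": 0, "rz": 0, "tx": 0, "ty": 0, "tz": 0, "jaw": -0.4}, {"rx": 0, "ry": 0, "rz": 0, "tx": 0, "ty": 0, "tz": 0, "jaw": -0.4}, {"rx": 0, "ry": 0, "rz": 0, "tx": 0, "ty": 0, "tz": 0, "jaw": -0.4}, {"rx": 0, "ry": 0, "rz": 0, "tx": 0, "ty": 0, "tz": 0, "jaw": -0.4}]}}

```text
time: 22.65
eef_pos: [0.5449, 0.1989, 0.0036]
tcp_rot: [0.096, 0.7, -0.096, 0.701]
ft_force: [-0.6, 0.3, 3.7]
width: 0.0336
```

```bash

python3 -c "
from h import *
s=st(); cassettes('w18')
"
```

```text
t 22.65 p [0.5449 0.1989 0.0036] rot [-0.0005  0.0008  0.2719] F [-0.63  0.27  3.69] w 0.0336
blue [0.5887 0.186 ] well [0.543  0.1991] L 0.0476 yaw -0.2778
```

View pics/w18.png

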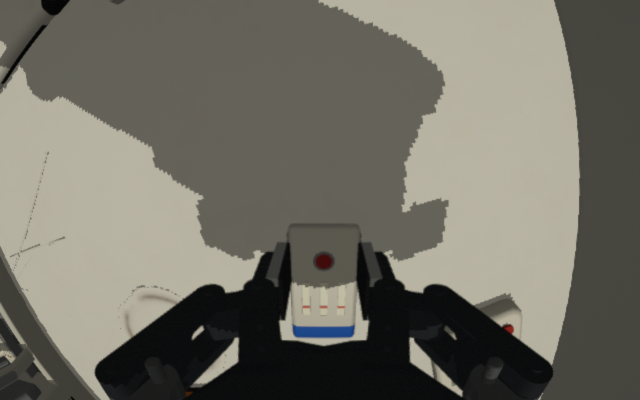

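Call:
{"op": "step_arm", "data": {"targets": [{"rx": 0, "ry": 0, "rz": 0, "tx": 0, "ty": 0, "tz": 0.03, "jaw": -0.4}, {"rx": 0, "ry": 0, "rz": 0, "tx": -0.005, "ty": -0.01, "tz": 0.04, "jaw": -0.4}, {"rx": 0, "ry": 0, "rz": 0.064, "tx": -0.01, "ty": -0.04, "tz": 0.01, "jaw": -0.4}, {"rx": 0, "ry": 0, "rz": 0.1, "tx": -0.01, "ty": -0.05, "tz": 0, "jaw": -0.4}, {"rx": 0, "ry": 0, "rz": 0.1, "tx": -0.01, "ty": -0.05, "tz": 0, "jaw": -0.4}, {"rx": 0, "ry": 0, "rz": 0, "tx": -0.015, "ty": -0.05, "tz": 0, "jaw": -0.4}, {"rx": 0, "ry": 0, "rz": 0, "tx": -0.012, "ty": -0.06, "tz": 0, "jaw": -0.4}, {"rx": 0, "ry": 0, "rz": 0, "tx": -0.01, "ty": -0.05, "tz": 0, "jaw": -0.4}, {"rx": 0, "ry": 0, "rz": 0, "tx": 0, "ty": -0.01, "tz": -0.015, "jaw": -0.4}, {"rx": 0, "ry": 0, "rz": 0, "tx": 0, "ty": 0, "tz": 0, "jaw": -0.4}, {"rx": 0, "ry": 0, "rz": 0, "tx": 0, "ty": 0, "tz": 0, "jaw": -0.4}]}}

```text
time: 24.08
eef_pos: [0.473, -0.1194, 0.0683]
tcp_rot: [0.002, 0.707, -0.002, 0.707]
ft_force: [-0.4, 0.2, -0.6]
width: 0.0332
```

```bash

python3 -c "
from h import *
s=st(); cap('wrist','w19')
"
```

```text
t 24.07 p [ 0.473  -0.1194  0.0683] rot [-0.001   0.0003  0.0054] F [-0.39  0.18 -0.63] w 0.0332
```

View pics/w19.png

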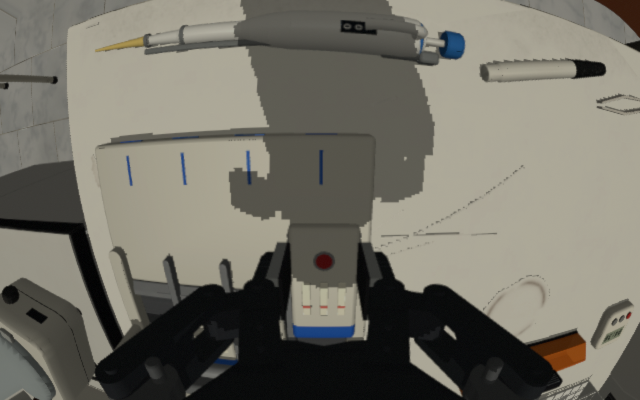

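Call:
{"op": "step_arm", "data": {"targets": [{"rx": 0, "ry": 0, "rz": -0.002, "tx": 0, "ty": -0.001, "tz": -0.02, "jaw": -0.4}, {"rx": 0, "ry": 0, "rz": 0, "tx": 0, "ty": 0, "tz": -0.018, "jaw": -0.4}, {"rx": 0, "ry": 0, "rz": 0, "tx": 0, "ty": 0, "tz": -0.004, "jaw": -0.4}, {"rx": 0, "ry": 0, "rz": 0, "tx": 0, "ty": 0, "tz": 0, "jaw": -0.4}, {"rx": 0, "ry": 0, "rz": 0, "tx": 0, "ty": 0, "tz": 0, "jaw": -0.4}]}}

```text
time: 24.75
eef_pos: [0.4729, -0.1219, 0.0263]
tcp_rot: [0.003, 0.707, -0.003, 0.707]
ft_force: [0.0, 0.5, 0.1]
width: 0.0336
```

Call:
{"op": "step_arm", "data": {"targets": [{"rx": 0, "ry": 0, "rz": 0, "tx": 0, "ty": 0, "tz": 0, "jaw": 0.1}, {"rx": 0, "ry": 0, "rz": 0, "tx": 0, "ty": 0, "tz": 0, "jaw": 0.1}, {"rx": 0, "ry": 0, "rz": 0, "tx": 0, "ty": 0, "tz": 0, "jaw": 0.1}, {"rx": 0, "ry": 0, "rz": 0, "tx": 0, "ty": 0, "tz": 0.03, "jaw": 0.1}, {"rx": 0, "ry": 0, "rz": 0, "tx": 0, "ty": 0, "tz": 0.03, "jaw": 0.1}, {"rx": 0, "ry": 0, "rz": 0, "tx": -0.03, "ty": 0, "tz": 0, "jaw": -1}, {"rx": 0, "ry": 0, "rz": 0, "tx": -0.018, "ty": 0, "tz": 0, "jaw": -1}, {"rx": 0, "ry": 0, "rz": 0, "tx": 0, "ty": 0, "tz": 0, "jaw": -1}, {"rx": 0, "ry": 0, "rz": 0, "tx": 0, "ty": 0, "tz": 0, "jaw": -1}]}}

```text
time: 25.88
eef_pos: [0.4254, -0.1224, 0.0863]
tcp_rot: [0.004, 0.707, -0.004, 0.707]
ft_force: [0.2, -1.3, 0.7]
width: 0.0
```

```bash

python3 -c "
from h import *
s=st(); sidecrop('s20')
"
```

```text
t 25.88 p [ 0.4254 -0.1224  0.0863] rot [-0.0001  0.0011  0.0101] F [ 0.19 -1.27  0.66] w 0.0
```

View pics/s20.png

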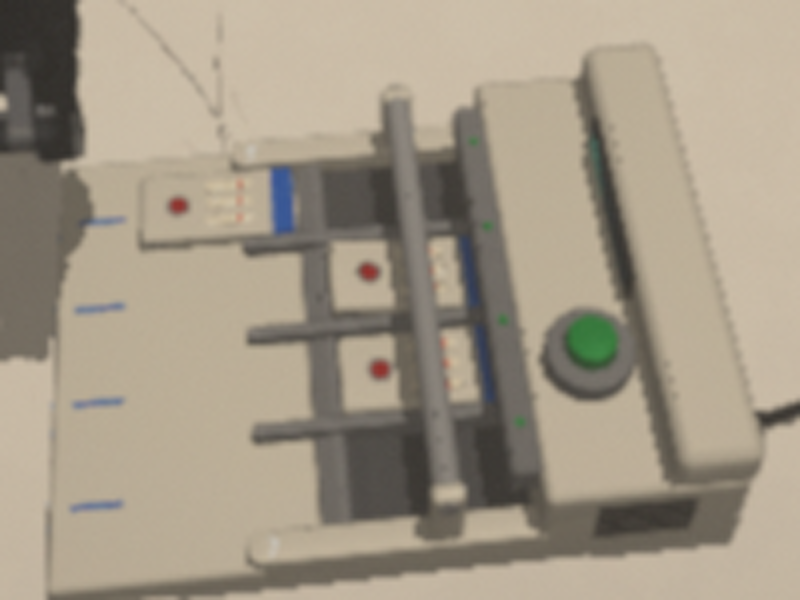

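Call:
{"op": "step_arm", "data": {"targets": [{"rx": 0, "ry": 0, "rz": 0, "tx": 0, "ty": 0.001, "tz": -0.03, "jaw": -1}, {"rx": 0, "ry": 0, "rz": 0, "tx": 0, "ty": 0, "tz": -0.029, "jaw": -1}, {"rx": 0, "ry": 0, "rz": 0, "tx": 0, "ty": 0, "tz": 0, "jaw": -1}, {"rx": 0, "ry": 0, "rz": 0, "tx": 0.01, "ty": 0, "tz": 0, "jaw": -1}, {"rx": 0, "ry": 0, "rz": 0, "tx": 0.01, "ty": 0, "tz": 0, "jaw": -1}, {"rx": 0, "ry": 0, "rz": 0, "tx": 0.01, "ty": 0, "tz": 0, "jaw": -1}, {"rx": 0, "ry": 0, "rz": 0, "tx": 0.01, "ty": 0, "tz": 0, "jaw": -1}, {"rx": 0, "ry": 0, "rz": 0, "tx": 0.01, "ty": 0, "tz": 0, "jaw": -1}, {"rx": 0, "ry": 0, "rz": 0, "tx": 0.01, "ty": 0, "tz": 0, "jaw": -1}]}}

```text
time: 27.05
eef_pos: [0.4852, -0.1213, 0.0271]
tcp_rot: [0.004, 0.707, -0.004, 0.707]
ft_force: [-0.4, 0.5, 0.3]
width: 0.0001
```

Call:
{"op": "step_arm", "data": {"targets": [{"rx": 0, "ry": 0, "rz": 0, "tx": 0.01, "ty": 0, "tz": 0, "jaw": -1}, {"rx": 0, "ry": 0, "rz": 0, "tx": 0.008, "ty": 0, "tz": 0, "jaw": -1}, {"rx": 0, "ry": 0, "rz": 0, "tx": 0.008, "ty": 0, "tz": 0, "jaw": -1}, {"rx": 0, "ry": 0, "rz": 0, "tx": 0.007, "ty": 0, "tz": 0, "jaw": -1}, {"rx": 0, "ry": 0, "rz": 0, "tx": 0.005, "ty": 0, "tz": 0, "jaw": -1}, {"rx": 0, "ry": 0, "rz": 0, "tx": 0.004, "ty": 0, "tz": 0, "jaw": -1}, {"rx": 0, "ry": 0, "rz": 0, "tx": 0.003, "ty": 0, "tz": 0, "jaw": -1}, {"rx": 0, "ry": 0, "rz": 0, "tx": 0, "ty": 0, "tz": 0, "jaw": -1}, {"rx": 0, "ry": 0, "rz": 0, "tx": 0, "ty": 0, "tz": 0, "jaw": -1}]}}

```text
time: 28.18
eef_pos: [0.5294, -0.1213, 0.0271]
tcp_rot: [0.003, 0.707, -0.003, 0.707]
ft_force: [-0.0, -0.7, -0.5]
width: -0.0001
```

Call:
{"op": "step_arm", "data": {"targets": [{"rx": 0, "ry": 0, "rz": 0, "tx": -0.02, "ty": 0, "tz": 0.01, "jaw": -1}, {"rx": 0, "ry": 0, "rz": 0, "tx": -0.03, "ty": 0, "tz": 0.03, "jaw": -1}, {"rx": 0, "ry": 0, "rz": 0, "tx": -0.03, "ty": -0.02, "tz": 0, "jaw": -1}, {"rx": 0, "ry": 0, "rz": 0, "tx": -0.02, "ty": -0.0265, "tz": 0, "jaw": -1}, {"rx": 0, "ry": 0, "rz": 0, "tx": 0, "ty": 0, "tz": 0, "jaw": -1}]}}

```text
time: 28.8
eef_pos: [0.4274, -0.17, 0.0669]
tcp_rot: [0.004, 0.708, -0.005, 0.706]
ft_force: [0.5, 0.1, 0.1]
width: 0.0
```

```bash
cat >> h.py <<'E'
def lanes():
    p,d,_=cap('side'); W=world('side',d)
    for y in (-.121,-.167,-.213):
      o=[]
      for a,b in((.545,.552),(.555,.565),(.582,.592)):
        m=(W[...,0]>a)&(W[...,0]<b)&(abs(W[...,1]-y+.003)<.012); o+=[m.sum(),round(float(np.median(W[m][:,2])),4)]
      print('lane y',y,o)
E
python3 -c "
from h import *
s=st(); sidecrop('s21'); lanes()
"
```

```text
t 28.8 p [ 0.4274 -0.17    0.0669] rot [ 0.0014 -0.0018  0.0136] F [0.49 0.07 0.1 ] w 0.0
lane y -0.121 [np.int64(39), 0.028, np.int64(56), 0.0283, np.int64(37), 0.0288]
lane y -0.167 [np.int64(42), 0.0341, np.int64(63), 0.0333, np.int64(43), 0.0304]
lane y -0.213 [np.int64(50), 0.0285, np.int64(74), 0.0284, np.int64(48), 0.0286]
```

View pics/s21.png

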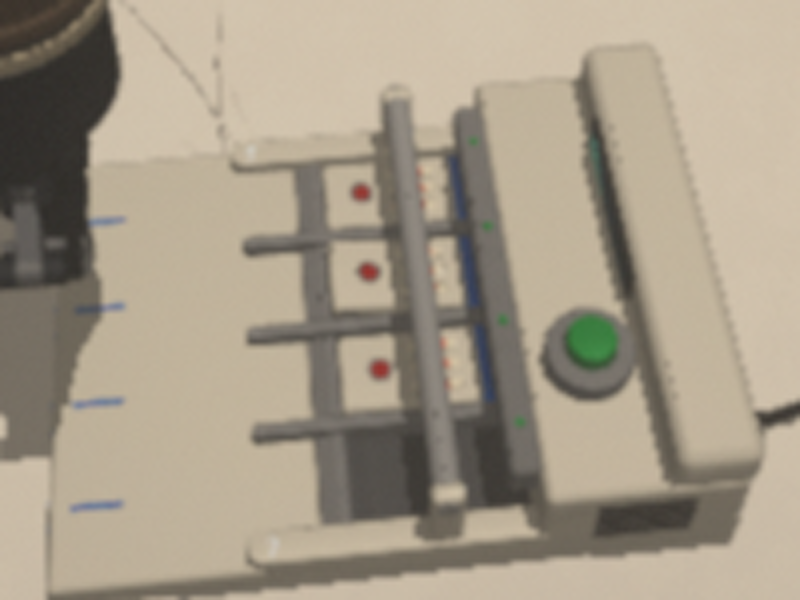

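Call:
{"op": "step_arm", "data": {"targets": [{"rx": 0, "ry": 0, "rz": 0.004, "tx": 0.04, "ty": 0.0025, "tz": -0.01, "jaw": -1}, {"rx": 0, "ry": 0, "rz": 0, "tx": 0.035, "ty": 0, "tz": -0.02, "jaw": -1}, {"rx": 0, "ry": 0, "rz": 0, "tx": 0.005, "ty": 0, "tz": -0.01, "jaw": -1}, {"rx": 0, "ry": 0, "rz": 0, "tx": 0.008, "ty": 0, "tz": 0, "jaw": -1}, {"rx": 0, "ry": 0, "rz": 0, "tx": 0.007, "ty": 0, "tz": 0, "jaw": -1}, {"rx": 0, "ry": 0, "rz": 0, "tx": 0.004, "ty": 0, "tz": 0, "jaw": -1}, {"rx": 0, "ry": 0, "rz": 0, "tx": 0.003, "ty": 0, "tz": 0, "jaw": -1}, {"rx": 0, "ry": 0, "rz": 0, "tx": 0.001, "ty": 0, "tz": 0, "jaw": -1}, {"rx": 0, "ry": 0, "rz": 0, "tx": 0, "ty": 0, "tz": 0, "jaw": -1}]}}

```text
time: 30.02
eef_pos: [0.5324, -0.1654, 0.0272]
tcp_rot: [0.002, 0.707, -0.002, 0.707]
ft_force: [-0.7, -0.6, -0.4]
width: -0.0
```

```bash

python3 -c "
from h import *
s=st(); lanes()
"
```

```text
t 30.02 p [ 0.5324 -0.1654  0.0272] rot [ 0.0001 -0.      0.006 ] F [-0.73 -0.63 -0.37] w -0.0
lane y -0.121 [np.int64(53), 0.432, np.int64(91), 0.0302, np.int64(39), 0.029]
lane y -0.167 [np.int64(49), 0.0289, np.int64(90), 0.0292, np.int64(42), 0.0285]
lane y -0.213 [np.int64(663), 0.4009, np.int64(677), 0.4032, np.int64(48), 0.0286]
```

Call:
{"op": "step_arm", "data": {"targets": [{"rx": 0, "ry": 0, "rz": 0, "tx": -0.03, "ty": 0, "tz": 0.01, "jaw": -1}, {"rx": 0, "ry": 0, "rz": 0, "tx": -0.03, "ty": 0.01, "tz": 0.04, "jaw": -1}, {"rx": 0, "ry": 0, "rz": -0.15, "tx": 0.01, "ty": 0.03, "tz": 0.04, "jaw": -0.2}, {"rx": 0, "ry": 0, "rz": -0.16, "tx": 0.02, "ty": 0.03, "tz": 0.04, "jaw": -0.2}, {"rx": 0, "ry": 0, "rz": -0.16, "tx": 0.02, "ty": 0.03, "tz": 0.03, "jaw": -0.2}, {"rx": 0, "ry": 0, "rz": -0.16, "tx": 0.02, "ty": 0.03, "tz": 0, "jaw": -0.2}, {"rx": 0, "ry": 0, "rz": -0.16, "tx": 0.02, "ty": 0.03, "tz": 0, "jaw": -0.2}, {"rx": 0, "ry": 0, "rz": -0.16, "tx": 0.02, "ty": 0.03, "tz": 0, "jaw": -0.2}, {"rx": 0, "ry": 0, "rz": -0.16, "tx": 0.02, "ty": 0.03, "tz": 0, "jaw": -0.2}, {"rx": 0, "ry": 0, "rz": -0.16, "tx": 0.02, "ty": 0.03, "tz": 0, "jaw": -0.2}, {"rx": 0, "ry": 0, "rz": -0.16, "tx": 0.01, "ty": 0.02, "tz": 0, "jaw": -0.2}, {"rx": 0, "ry": 0, "rz": -0.14, "tx": 0.01, "ty": 0.02, "tz": 0, "jaw": -0.2}]}}

```text
time: 31.58
eef_pos: [0.6425, 0.1256, 0.1868]
tcp_rot: [-0.502, -0.498, 0.503, -0.498]
ft_force: [-0.8, -0.2, -0.1]
width: 0.034
```

```bash

python3 -c "
from h import *
s=st(); print(s['q'].round(3)); cap('wrist','w22'); sidecrop('s22'); lanes()
"
```

```text
t 31.57 p [0.6425 0.1256 0.1868] rot [ 6.0000e-04 -3.0000e-04  1.5803e+00] F [-0.82 -0.23 -0.08] w 0.034
[ 0.01   0.563 -0.445  1.52   0.258  1.118 -0.498]
lane y -0.121 [np.int64(40), 0.0279, np.int64(54), 0.0282, np.int64(37), 0.0283]
lane y -0.167 [np.int64(46), 0.0284, np.int64(63), 0.0286, np.int64(45), 0.0283]
lane y -0.213 [np.int64(50), 0.0285, np.int64(72), 0.0283, np.int64(46), 0.0285]
```

View pics/w22.png

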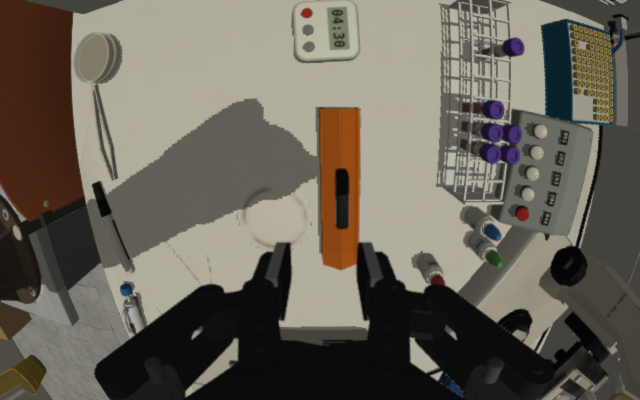

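View pics/s22.png

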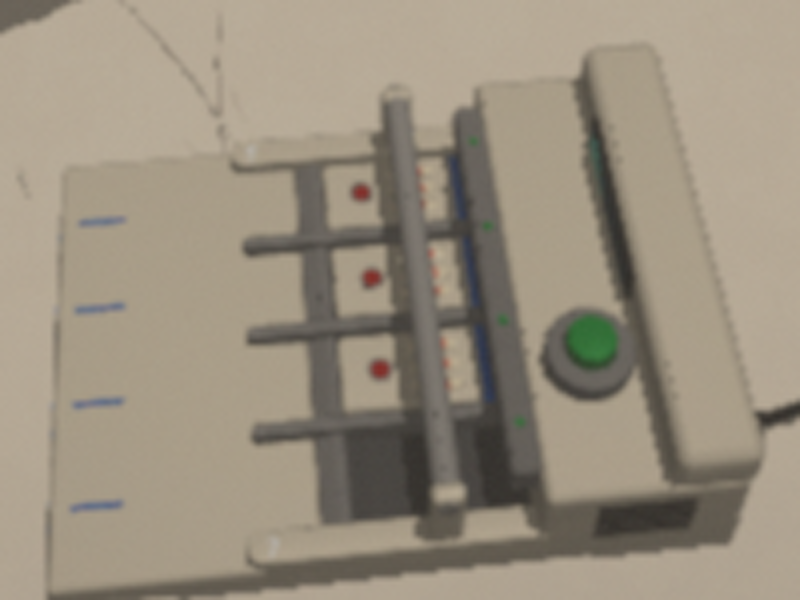

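```bash
cat >> h.py <<'E'
def rib(tag=None,ztop=.0585):
    p,d,s=cap('wrist',tag); hsv=cv2.cvtColor(p,cv2.COLOR_RGB2HSV)
    am=cv2.inRange(hsv,(5,120,40),(20,255,255))
    k,l,t,c=cv2.connectedComponentsWithStats(am); j=1+np.argmax([t[i,4] if 250<c[i][0]<420 else 0 for i in range(1,k)])
    cs,_=cv2.findContours((l==j).astype(np.uint8),cv2.RETR_EXTERNAL,cv2.CHAIN_APPROX_SIMPLE)
    hull=np.zeros(am.shape,np.uint8); cv2.fillConvexPoly(hull,cv2.convexHull(cs[0]),255)
    dk=((p.max(2)<60)&(cv2.erode(hull,np.ones((5,5)))>0)).astype(np.uint8)
    k,l,t,c=cv2.connectedComponentsWithStats(dk); j=1+np.argmax(t[1:,4])
    v,u=np.nonzero(l==j); print('rib px',t[j],'shield px',cv2.boundingRect(cs[0]))
    P=np.array([wray(s,a,b,ztop)[:2] for a,b in zip(u,v)])
    r=cv2.minAreaRect(P.astype(np.float32)*1000); print('rect mm',r); m=P.mean(0); e=np.linalg.svd(P-m,full_matrices=False)[2][0]
    e=e*np.sign(e[1]); print('mean',m.round(4),'dir yaw(from y)',round(float(np.arctan2(-e[0],e[1])),4))
E
python3 -c "
from h import *
rib('w23')
a=cv2.imread('pics/w23.png'); cv2.imwrite('pics/w23c.png',cv2.resize(a[95:285,290:390],None,fx=4,fy=3,interpolation=cv2.INTER_CUBIC))
"
```

```text
rib px [336 170  13  59 713] shield px (320, 109, 41, 161)
rect mm ((657.7637939453125, 116.28782653808594), (11.005786895751953, 56.239925384521484), 0.5907564759254456)
mean [0.6575 0.1174] dir yaw(from y) 0.0148
```

View pics/w23c.png

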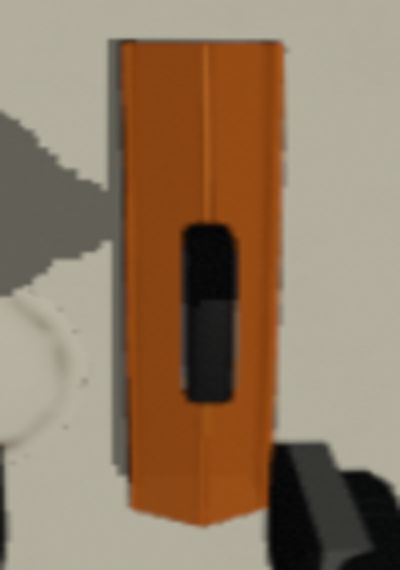

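```bash
python3 -c "
from h import *
s=st()
for (u,v,z) in [(342,108.5,.04),(342,168,.04),(341,230,.04),(340.8,269.5,.04),(336.5,180,.0585),(336.5,215,.0585),(336.5,225,.0585),(349,180,.0585),(349,215,.0585),(348.5,228,.0585)]: print((u,v),wray(s,u,v,z).round(4))"
```

```text
t 31.77 p [0.6421 0.1246 0.1868] rot [9.0000e-04 0.0000e+00 1.5725e+00] F [ 0.62 -0.1   0.  ] w 0.0337
(342, 108.5) [0.6579 0.1973 0.04  ]
(342, 168) [0.6583 0.1408 0.04  ]
(341, 230) [0.6584 0.0766 0.04  ]
(340.8, 269.5) [0.6591 0.0299 0.04  ]
(336.5, 180) [0.6524 0.1336 0.0585]
(336.5, 215) [0.6528 0.0999 0.0585]
(336.5, 225) [0.6529 0.0898 0.0585]
(349, 180) [0.6637 0.1336 0.0585]
(349, 215) [0.6645 0.0999 0.0585]
(348.5, 228) [0.6644 0.0867 0.0585]
```

Call:
{"op": "step_arm", "data": {"targets": [{"rx": 0, "ry": 0, "rz": -0.004, "tx": 0.0164, "ty": -0.01, "tz": -0.03, "jaw": -0.4}, {"rx": 0, "ry": 0, "rz": 0, "tx": 0, "ty": 0, "tz": -0.04, "jaw": -0.4}, {"rx": 0, "ry": 0, "rz": 0, "tx": 0, "ty": 0, "tz": -0.04, "jaw": -0.4}, {"rx": 0, "ry": 0, "rz": 0, "tx": 0, "ty": 0, "tz": -0.01, "jaw": -0.4}, {"rx": 0, "ry": 0, "rz": 0, "tx": 0, "ty": 0, "tz": 0, "jaw": -0.4}, {"rx": 0, "ry": 0, "rz": 0, "tx": 0, "ty": 0, "tz": 0, "jaw": -0.4}]}}

```text
time: 32.52
eef_pos: [0.6601, 0.1148, 0.0691]
tcp_rot: [0.503, 0.497, -0.501, 0.498]
ft_force: [-0.0, -0.7, 0.5]
width: 0.0257
```

```bash
python3 -c "
from h import *
s=st(); rib('w24')"
```

```text
t 32.52 p [0.6601 0.1148 0.0691] rot [-0.0027  0.0017  1.5798] F [-0.02 -0.74  0.53] w 0.0257
rib px [ 311  193   23   97 1988] shield px (287, 93, 67, 244)
rect mm ((658.0404663085938, 117.20328521728516), (58.95014572143555, 11.971442222595215), 89.41492462158203)
mean [0.658  0.1191] dir yaw(from y) 0.0048
```

View pics/w24.png

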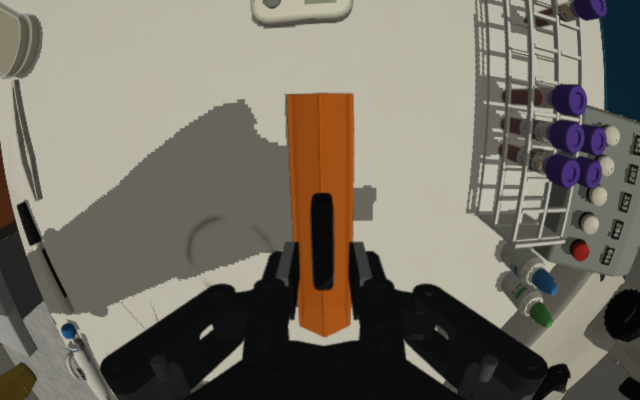

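Call:
{"op": "step_arm", "data": {"targets": [{"rx": 0, "ry": 0, "rz": 0.004, "tx": -0.0018, "ty": 0, "tz": -0.015, "jaw": -0.4}, {"rx": 0, "ry": 0, "rz": 0, "tx": 0, "ty": 0, "tz": -0.011, "jaw": -0.4}, {"rx": 0, "ry": 0, "rz": 0, "tx": 0, "ty": 0, "tz": 0, "jaw": -0.4}, {"rx": 0, "ry": 0, "rz": 0, "tx": 0, "ty": 0, "tz": 0, "jaw": -0.9}, {"rx": 0, "ry": 0, "rz": 0, "tx": 0, "ty": 0, "tz": 0, "jaw": -0.9}, {"rx": 0, "ry": 0, "rz": 0, "tx": 0, "ty": 0, "tz": 0, "jaw": -0.9}, {"rx": 0, "ry": 0, "rz": 0, "tx": 0, "ty": 0, "tz": 0, "jaw": -0.9}]}}

```text
time: 33.45
eef_pos: [0.6572, 0.1147, 0.0412]
tcp_rot: [0.501, 0.499, -0.501, 0.499]
ft_force: [0.1, 0.2, -1.5]
width: 0.0106
```

```bash
python3 -c "
from h import *
s=st(); cap('wrist','w25')"
```

```text
t 33.45 p [0.6572 0.1147 0.0412] rot [-1.0000e-04  1.0000e-04  1.5759e+00] F [ 0.13  0.17 -1.52] w 0.0106
```

View pics/w25.png

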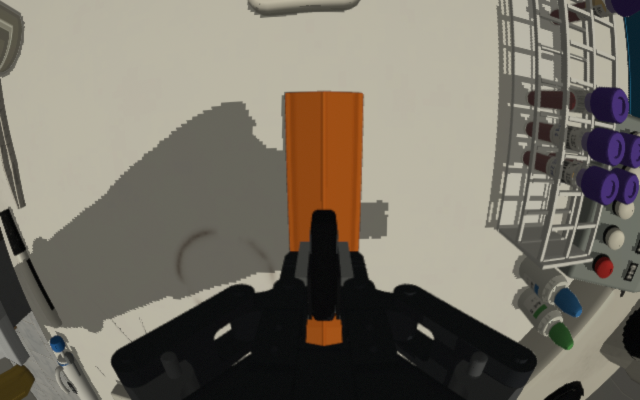

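```bash
python3 -c "
from h import *
s=ctrl.observe(); print(wray(s,323,93,.041), wray(s,285,93,.02))"
```

```text
[0.65609468 0.19688996 0.041     ] [0.63625394 0.19798666 0.02      ]
```

Call:
{"op": "step_arm", "data": {"targets": [{"rx": 0, "ry": 0, "rz": 0, "tx": 0, "ty": 0, "tz": 0.02, "jaw": -0.9}, {"rx": 0, "ry": 0, "rz": 0, "tx": 0, "ty": 0, "tz": 0.04, "jaw": -0.9}, {"rx": 0, "ry": 0, "rz": 0, "tx": 0, "ty": 0, "tz": 0.04, "jaw": -0.9}, {"rx": 0, "ry": 0, "rz": 0, "tx": 0, "ty": 0, "tz": 0.02, "jaw": -0.9}, {"rx": 0, "ry": 0, "rz": 0, "tx": 0, "ty": 0, "tz": 0, "jaw": -0.9}]}}

```text
time: 34.12
eef_pos: [0.6584, 0.1152, 0.1643]
tcp_rot: [0.503, 0.498, -0.5, 0.5]
ft_force: [0.4, 0.5, -1.2]
width: 0.0104
```

```bash
python3 -c "
from h import *
s=st(); cap('wrist','w26')"
```

```text
t 34.12 p [0.6584 0.1152 0.1643] rot [-0.0046  0.0029  1.5759] F [ 0.42  0.51 -1.25] w 0.0104
```

View pics/w26.png

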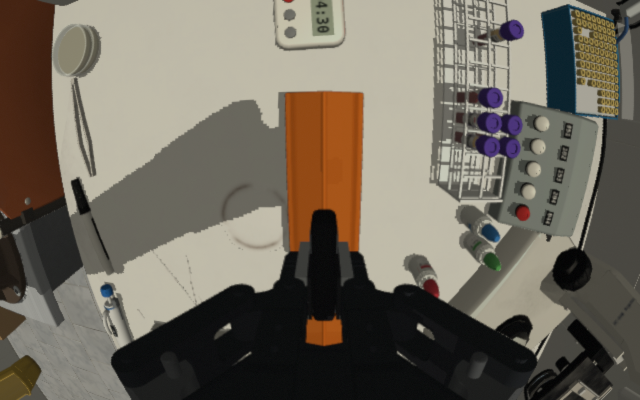

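Call:
{"op": "step_arm", "data": {"targets": [{"rx": 0, "ry": 0, "rz": -0.003, "tx": -0.005, "ty": -0.02, "tz": 0, "jaw": -0.9}, {"rx": 0, "ry": 0, "rz": 0, "tx": -0.01, "ty": -0.03, "tz": 0, "jaw": -0.9}, {"rx": 0, "ry": 0, "rz": 0, "tx": -0.01, "ty": -0.04, "tz": 0, "jaw": -0.9}, {"rx": 0, "ry": 0, "rz": 0, "tx": -0.01, "ty": -0.04, "tz": 0, "jaw": -0.9}, {"rx": 0, "ry": 0, "rz": 0, "tx": -0.01, "ty": -0.04, "tz": 0, "jaw": -0.9}, {"rx": 0, "ry": 0, "rz": 0, "tx": -0.01, "ty": -0.04, "tz": 0, "jaw": -0.9}, {"rx": 0, "ry": 0, "rz": 0, "tx": -0.01, "ty": -0.04, "tz": 0, "jaw": -0.9}, {"rx": 0, "ry": 0, "rz": 0, "tx": -0.01, "ty": -0.03, "tz": 0, "jaw": -0.9}, {"rx": 0, "ry": 0, "rz": 0, "tx": -0.007, "ty": -0.023, "tz": 0, "jaw": -0.9}, {"rx": 0, "ry": 0, "rz": 0, "tx": 0, "ty": 0, "tz": 0, "jaw": -0.9}, {"rx": 0, "ry": 0, "rz": 0, "tx": 0, "ty": 0, "tz": 0, "jaw": -0.9}]}}

```text
time: 35.55
eef_pos: [0.5744, -0.1882, 0.1604]
tcp_rot: [-0.502, -0.498, 0.502, -0.497]
ft_force: [-0.0, 0.1, -0.8]
width: 0.0106
```

```bash
python3 -c "
from h import *
s=st(); cap('wrist','w27'); sidecrop('s27',(230,200,430,350))"
```

```text
t 35.55 p [ 0.5744 -0.1882  0.1604] rot [ 4.0000e-04 -1.4000e-03  1.5792e+00] F [-0.01  0.14 -0.8 ] w 0.0106
```

View pics/w27.png

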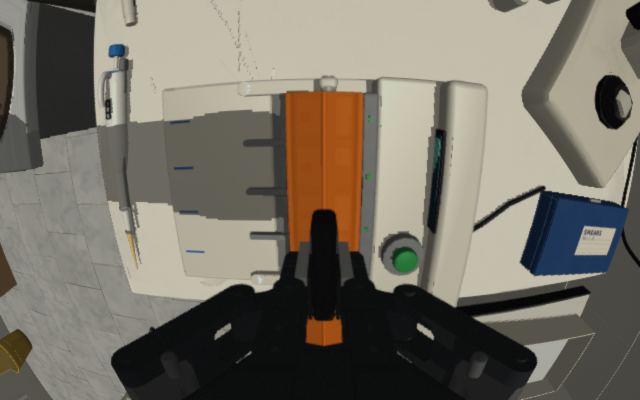

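View pics/s27.png

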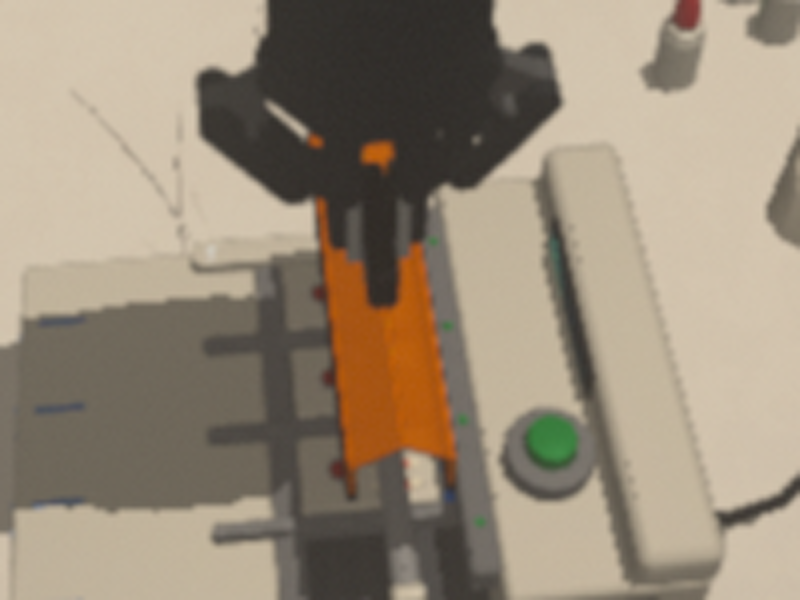

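```bash
python3 -c "
from h import *
s=ctrl.observe()
for u,v in [(329,76),(329,84),(320,84),(337,84)]: print(wray(s,u,v,.068).round(4))
a=cv2.imread('pics/w27.png'); cv2.imwrite('pics/w27c.png',cv2.resize(a[65:135,270:390],None,fx=6,fy=6,interpolation=cv2.INTER_CUBIC))"
```

```text
[ 0.5785 -0.0889  0.068 ]
[ 0.5784 -0.095   0.068 ]
[ 0.5717 -0.095   0.068 ]
[ 0.5844 -0.095   0.068 ]
```

View pics/w27c.png

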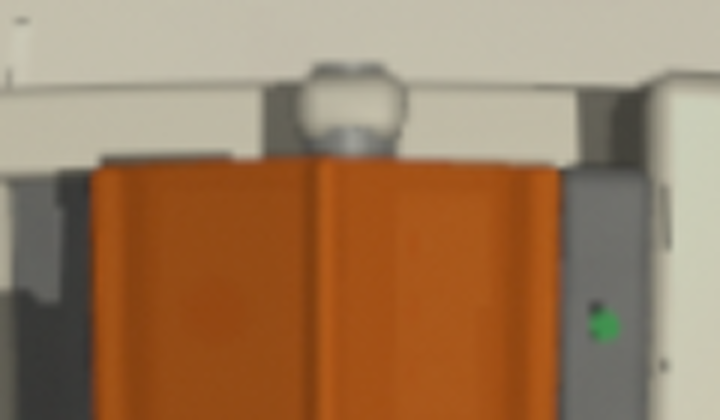

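Call:
{"op": "step_arm", "data": {"targets": [{"rx": 0, "ry": 0, "rz": 0, "tx": 0.0024, "ty": 0, "tz": -0.02, "jaw": -0.9}, {"rx": 0, "ry": 0, "rz": 0, "tx": 0, "ty": 0, "tz": -0.02, "jaw": -0.9}, {"rx": 0, "ry": 0, "rz": 0, "tx": 0, "ty": 0, "tz": -0.02, "jaw": -0.9}, {"rx": 0, "ry": 0, "rz": 0, "tx": 0, "ty": 0, "tz": -0.01, "jaw": -0.9}, {"rx": 0, "ry": 0, "rz": 0, "tx": 0, "ty": 0, "tz": -0.005, "jaw": -0.9}, {"rx": 0, "ry": 0, "rz": 0, "tx": 0, "ty": 0, "tz": 0, "jaw": -0.9}]}}

```text
time: 36.4
eef_pos: [0.5776, -0.1881, 0.086]
tcp_rot: [0.502, 0.498, -0.502, 0.498]
ft_force: [-0.2, 0.1, -1.2]
width: 0.0106
```

```bash
python3 -c "
from h import *
s=st(); cap('wrist','w28'); sidecrop('s28',(230,200,430,350))"
```

```text
t 36.4 p [ 0.5776 -0.1881  0.086 ] rot [-0.0000e+00 -1.0000e-04  1.5786e+00] F [-0.19  0.11 -1.24] w 0.0106
```

View pics/w28.png

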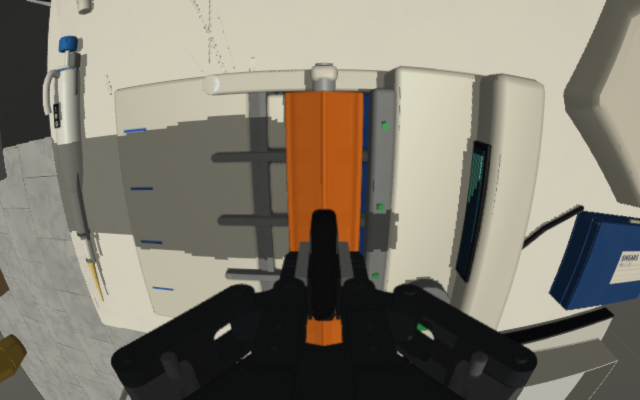

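View pics/s28.png

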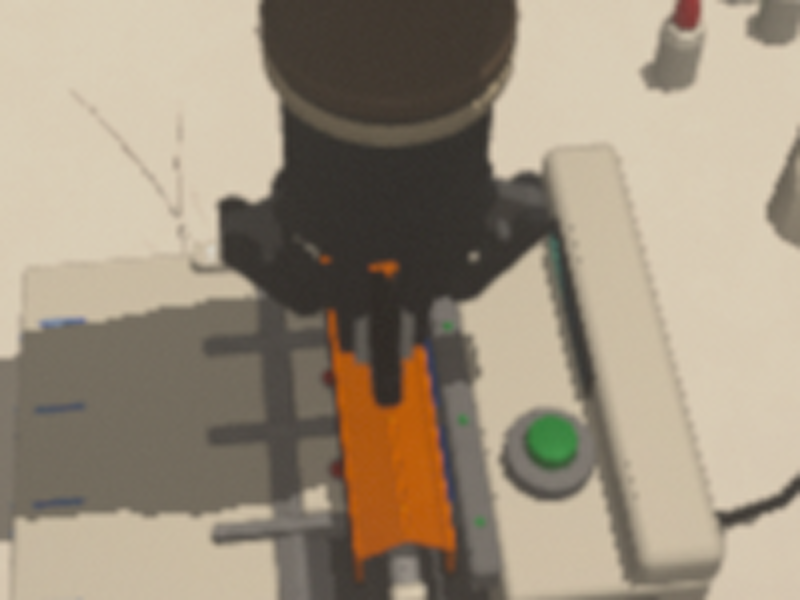

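Call:
{"op": "step_arm", "data": {"targets": [{"rx": 0, "ry": 0, "rz": 0, "tx": -0.0003, "ty": 0, "tz": -0.005, "jaw": -0.9}, {"rx": 0, "ry": 0, "rz": 0, "tx": 0, "ty": 0, "tz": -0.004, "jaw": -0.9}, {"rx": 0, "ry": 0, "rz": 0, "tx": 0, "ty": 0, "tz": -0.001, "jaw": -0.9}, {"rx": 0, "ry": 0, "rz": 0, "tx": 0, "ty": 0, "tz": 0, "jaw": -0.9}]}}

```text
time: 37.0
eef_pos: [0.5772, -0.1883, 0.076]
tcp_rot: [-0.502, -0.498, 0.502, -0.498]
ft_force: [0.3, -0.6, -0.4]
width: 0.0104
```

Call:
{"op": "step_arm", "data": {"targets": [{"rx": 0, "ry": 0, "rz": 0, "tx": 0, "ty": 0, "tz": -0.0008, "jaw": -0.9}, {"rx": 0, "ry": 0, "rz": 0, "tx": 0, "ty": 0, "tz": 0, "jaw": -0.9}]}}

```text
time: 37.25
eef_pos: [0.5772, -0.1883, 0.0753]
tcp_rot: [0.502, 0.498, -0.502, 0.498]
ft_force: [0.5, 0.5, -1.2]
width: 0.011
```

```bash
python3 -c "
from h import *
s=st()"
```

```text
t 37.25 p [ 0.5772 -0.1883  0.0753] rot [-1.0000e-04  1.0000e-04  1.5789e+00] F [ 0.47  0.55 -1.23] w 0.011
```

Call:
{"op": "step_arm", "data": {"targets": [{"rx": 0, "ry": 0, "rz": 0, "tx": 0, "ty": 0, "tz": -0.001, "jaw": -0.9}, {"rx": 0, "ry": 0, "rz": 0, "tx": 0, "ty": 0, "tz": 0, "jaw": -0.9}]}}

```text
time: 37.5
eef_pos: [0.5774, -0.1883, 0.0748]
tcp_rot: [0.502, 0.498, -0.502, 0.498]
ft_force: [-1.0, 0.2, 5.0]
width: 0.0106
```

Call:
{"op": "step_arm", "data": {"targets": [{"rx": 0, "ry": 0, "rz": 0, "tx": 0, "ty": 0, "tz": 0.0005, "jaw": -0.7}, {"rx": 0, "ry": 0, "rz": 0, "tx": 0, "ty": 0, "tz": 0, "jaw": -0.4}, {"rx": 0, "ry": 0, "rz": 0, "tx": 0, "ty": 0, "tz": 0, "jaw": -0.4}, {"rx": 0, "ry": 0, "rz": 0, "tx": 0, "ty": 0, "tz": 0, "jaw": -0.4}, {"rx": 0, "ry": 0, "rz": 0, "tx": 0, "ty": 0, "tz": 0.015, "jaw": -0.4}, {"rx": 0, "ry": 0, "rz": 0, "tx": 0, "ty": 0, "tz": 0.025, "jaw": -0.4}, {"rx": 0, "ry": 0, "rz": 0, "tx": 0, "ty": 0, "tz": 0.04, "jaw": -0.4}, {"rx": 0, "ry": 0, "rz": 0, "tx": 0, "ty": 0.01, "tz": 0.02, "jaw": -0.4}, {"rx": 0, "ry": 0, "rz": 0, "tx": 0, "ty": 0, "tz": 0, "jaw": -0.4}]}}

```text
time: 38.62
eef_pos: [0.5784, -0.1769, 0.1769]
tcp_rot: [0.502, 0.497, -0.501, 0.499]
ft_force: [0.9, 0.3, 0.7]
width: 0.0258
```

```bash
python3 -c "
from h import *
s=st(); rib('w29',.0925); sidecrop('s29',(230,200,430,350))"
```

```text
t 38.62 p [ 0.5784 -0.1769  0.1769] rot [-0.0026  0.003   1.5772] F [0.95 0.28 0.68] w 0.0258
rib px [315 181  15  70 963] shield px (298, 109, 49, 185)
rect mm ((576.0707397460938, -186.54852294921875), (58.163665771484375, 10.87020206451416), 89.09183502197266)
mean [ 0.576  -0.1853] dir yaw(from y) -0.0132
```

View pics/w29.png

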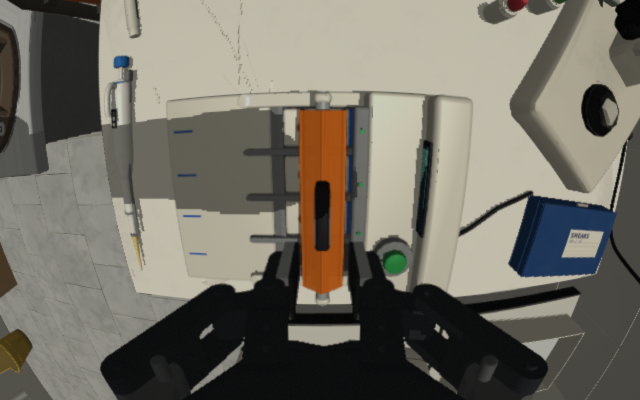

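View pics/s29.png

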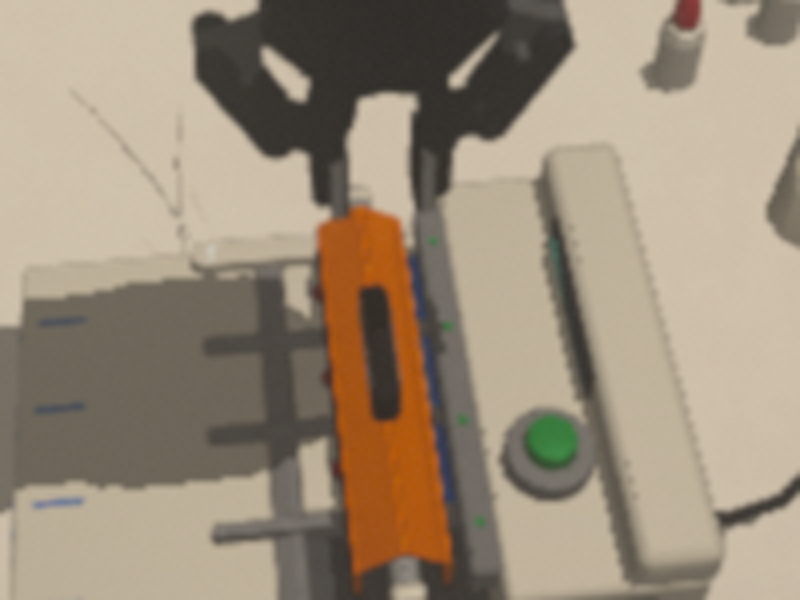

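```bash
python3 -c "
from h import *
p,d,s=cap('wrist'); hsv=cv2.cvtColor(p,cv2.COLOR_RGB2HSV); m=cv2.inRange(hsv,(50,110,40),(85,255,255)); k,l,t,c=cv2.connectedComponentsWithStats(m)
for j in range(1,k):
  if t[j,4]>60: print(c[j],t[j],wray(s,*c[j],.083))
for n in('side','scene'):
  p,d,_=cap(n); hsv=cv2.cvtColor(p,cv2.COLOR_RGB2HSV); m=cv2.inRange(hsv,(50,110,40),(85,255,255)); k,l,t,c=cv2.connectedComponentsWithStats(m); W=world(n,d)
  for j in range(1,k):
    if t[j,4]>15: print(n,c[j],t[j],ray(n,*c[j],.083),np.median(W[l==j],0), np.percentile(W[l==j][:,2],[10,90]))
"
```

```text
[397.13176471 262.01882353] [386 251  23  23 425] [ 0.63957677 -0.23360974  0.083     ]
side [383.74193548 109.5483871 ] [381 107   6   6  31] [0.79454273 0.31129499 0.083     ] [0.80334267 0.33788935 0.0649775 ] [0.0584731  0.07069404]
side [367.57 309.76] [362 305  12  11 100] [ 0.64166217 -0.24003578  0.083     ] [ 0.64162541 -0.2406356   0.08394506] [0.08235779 0.08538989]
scene [372.83333333 139.72222222] [370 138   6   4  18] [ 0.63791037 -0.23399319  0.083     ] [ 0.63742555 -0.23273087  0.08353711] [0.08164497 0.08735616]
```

Call:
{"op": "step_arm", "data": {"targets": [{"rx": 0, "ry": 0, "rz": 0, "tx": 0.03, "ty": -0.03, "tz": 0, "jaw": -1}, {"rx": 0, "ry": 0, "rz": 0, "tx": 0.0316, "ty": -0.029, "tz": -0.02, "jaw": -1}, {"rx": 0, "ry": 0, "rz": 0, "tx": 0, "ty": 0, "tz": -0.03, "jaw": -1}, {"rx": 0, "ry": 0, "rz": 0, "tx": 0, "ty": 0, "tz": -0.03, "jaw": -1}, {"rx": 0, "ry": 0, "rz": 0, "tx": 0, "ty": 0, "tz": 0, "jaw": -1}, {"rx": 0, "ry": 0, "rz": 0, "tx": 0, "ty": 0, "tz": 0, "jaw": -1}]}}

```text
time: 39.62
eef_pos: [0.6392, -0.2373, 0.0954]
tcp_rot: [0.502, 0.498, -0.502, 0.498]
ft_force: [-0.3, 0.2, 0.9]
width: -0.0001
```

```bash
python3 -c "
from h import *
s=st(); sidecrop('s30',(270,230,470,380))"
```

```text
t 39.62 p [ 0.6392 -0.2373  0.0954] rot [-4.0000e-04  4.0000e-04  1.5789e+00] F [-0.28  0.22  0.88] w -0.0001
```

View pics/s30.png

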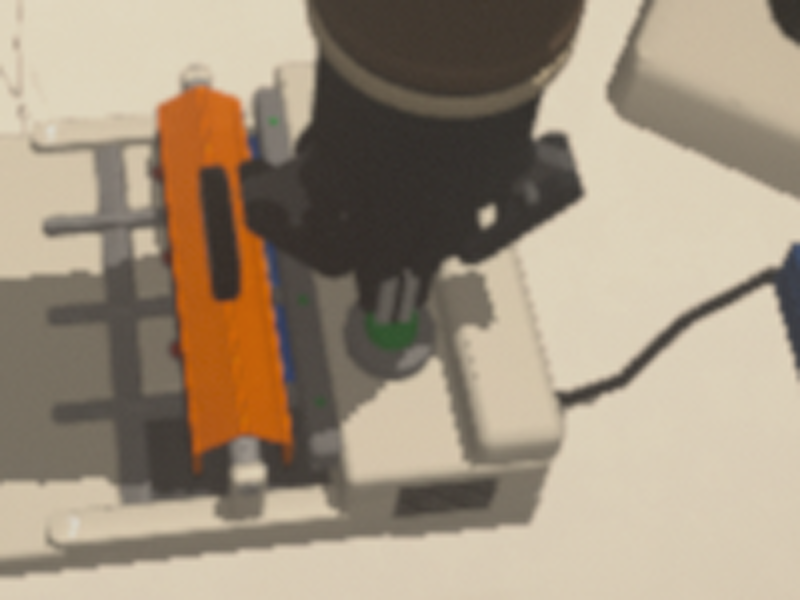

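Call:
{"op": "step_arm", "data": {"targets": [{"rx": 0, "ry": 0, "rz": 0, "tx": 0, "ty": 0, "tz": -0.007, "jaw": -1}, {"rx": 0, "ry": 0, "rz": 0, "tx": 0, "ty": 0, "tz": -0.004, "jaw": -1}, {"rx": 0, "ry": 0, "rz": 0, "tx": 0, "ty": 0, "tz": -0.003, "jaw": -1}, {"rx": 0, "ry": 0, "rz": 0, "tx": 0, "ty": 0, "tz": 0, "jaw": -1}]}}

```text
time: 40.17
eef_pos: [0.6389, -0.2374, 0.0809]
tcp_rot: [-0.502, -0.498, 0.502, -0.498]
ft_force: [-1.3, 0.3, 2.7]
width: -0.0002
```

Call:
{"op": "step_arm", "data": {"targets": [{"rx": 0, "ry": 0, "rz": 0, "tx": 0, "ty": 0, "tz": -0.002, "jaw": -1}, {"rx": 0, "ry": 0, "rz": 0, "tx": 0, "ty": 0, "tz": 0, "jaw": -1}]}}

```text
time: 40.42
eef_pos: [0.6389, -0.2374, 0.0789]
tcp_rot: [0.502, 0.498, -0.502, 0.498]
ft_force: [-1.5, 0.3, 3.9]
width: 0.0004
```

Call:
{"op": "step_arm", "data": {"targets": [{"rx": 0, "ry": 0, "rz": 0, "tx": 0, "ty": 0, "tz": -0.0015, "jaw": -1}, {"rx": 0, "ry": 0, "rz": 0, "tx": 0, "ty": 0, "tz": 0, "jaw": -1}]}}

```text
time: 40.67
eef_pos: [0.6389, -0.2373, 0.0781]
tcp_rot: [0.502, 0.498, -0.502, 0.498]
ft_force: [-3.0, -0.3, 9.6]
width: -0.0002
```

The key has bottomed (9.6 N against its 5 N spring). I'll lift clear and check everything.

Call:
{"op": "step_arm", "data": {"targets": [{"rx": 0, "ry": 0, "rz": 0, "tx": 0, "ty": 0, "tz": -0.0005, "jaw": -1}, {"rx": 0, "ry": 0, "rz": 0, "tx": 0, "ty": 0, "tz": 0, "jaw": -1}, {"rx": 0, "ry": 0, "rz": 0, "tx": 0, "ty": 0, "tz": 0.02, "jaw": -1}, {"rx": 0, "ry": 0, "rz": 0, "tx": 0, "ty": 0, "tz": 0.05, "jaw": -1}, {"rx": 0, "ry": 0, "rz": 0, "tx": 0, "ty": 0, "tz": 0.05, "jaw": -1}, {"rx": 0, "ry": 0, "rz": 0, "tx": -0.04, "ty": 0.06, "tz": 0.02, "jaw": -1}, {"rx": 0, "ry": 0, "rz": 0, "tx": -0.04, "ty": 0.06, "tz": 0, "jaw": -1}, {"rx": 0, "ry": 0, "rz": 0, "tx": -0.04, "ty": 0.06, "tz": 0, "jaw": -1}, {"rx": 0, "ry": 0, "rz": 0, "tx": -0.04, "ty": 0.06, "tz": 0, "jaw": -1}, {"rx": 0, "ry": 0, "rz": 0, "tx": -0.04, "ty": 0.06, "tz": 0, "jaw": -1}, {"rx": 0, "ry": 0, "rz": 0, "tx": 0, "ty": 0, "tz": 0, "jaw": -1}, {"rx": 0, "ry": 0, "rz": 0, "tx": 0, "ty": 0, "tz": 0, "jaw": -1}]}}

```text
time: 42.18
eef_pos: [0.4673, 0.0205, 0.2141]
tcp_rot: [0.502, 0.498, -0.502, 0.499]
ft_force: [1.1, -0.4, 0.3]
width: -0.0003
```

```bash
python3 -c "
from h import *
s=st(); cap('side','s31'); sidecrop('s31c',(220,225,420,375)); p,_,_=cap('scene')
cv2.imwrite('pics/sc31.png',cv2.resize(p[100:260,240:460,::-1],None,fx=3.5,fy=3.5,interpolation=cv2.INTER_CUBIC)); lanes()"
```

```text
t 42.17 p [0.4673 0.0205 0.2141] rot [-5.0000e-04  1.4000e-03  1.5785e+00] F [ 1.1  -0.42  0.32] w -0.0003
lane y -0.121 [np.int64(40), 0.0284, np.int64(66), 0.0618, np.int64(55), 0.0675]
lane y -0.167 [np.int64(45), 0.0281, np.int64(80), 0.0622, np.int64(47), 0.0664]
lane y -0.213 [np.int64(51), 0.0284, np.int64(90), 0.0622, np.int64(68), 0.067]
```

View pics/s31c.png

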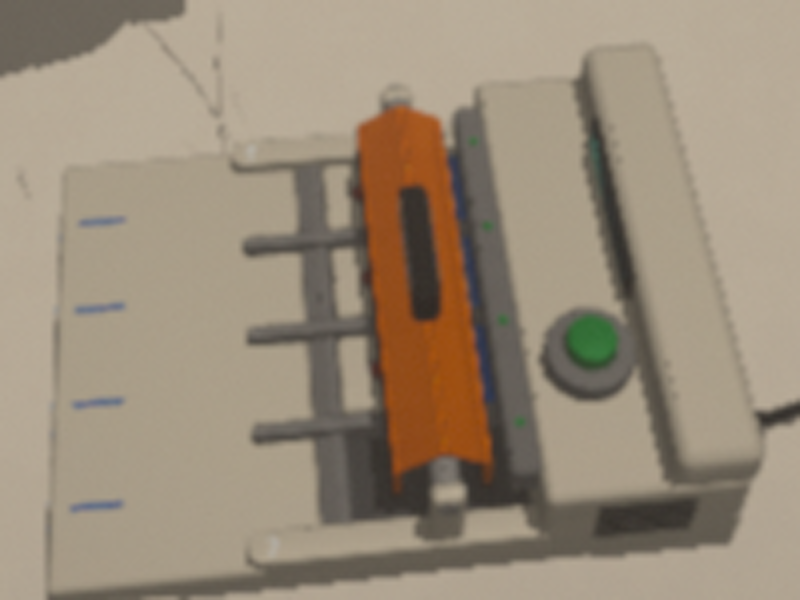

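View pics/sc31.png

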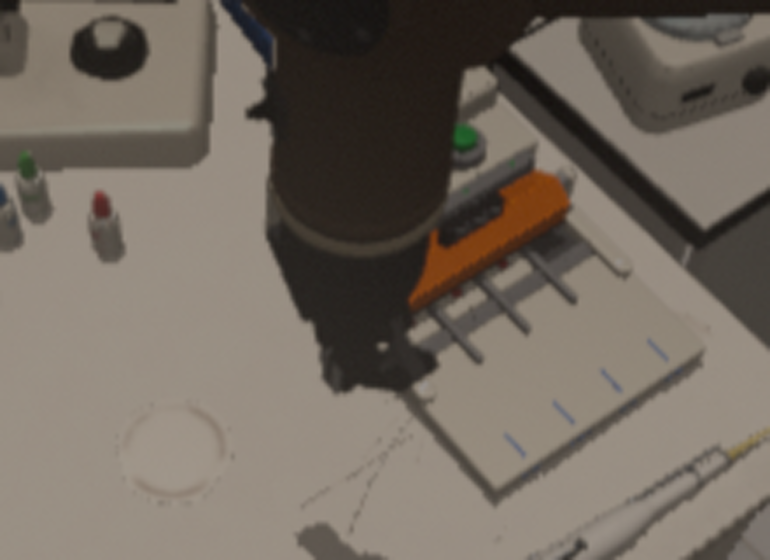

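View pics/s31.png

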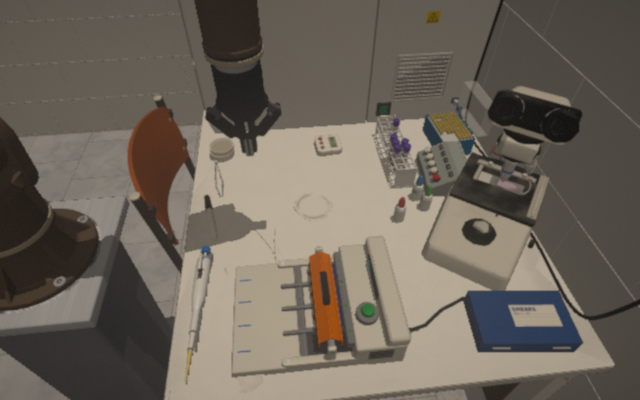

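The side view shows the shield straddling the bar between both brackets, with all three cassettes flat under it. The key is back up and the bottle is standing at (400,208).

```bash
python3 -c "
from h import *
print(ctrl.sign_off()); st()"
```

```text
the job is handed in; nothing more can be done
None
the job is handed in; nothing more can be done
```

I finished the job in the order asked and handed it in at about 42 s.

- **Cassettes:** Three cassettes were on the bench, and they are now in lanes 1 to 3, blue end first. The second one, in lane 2, stopped with its rear on the lip after the first push. I pushed it again until it dropped. Before the shield went on, side-camera depth read all three flat along their length, tops at 28–29 mm. That is the expected 27 mm plus that camera's offset of about 1 mm. After the key press only the rear ends could still be checked, and they read the same.
- **Shield:** The amber shield hangs astride the steel bar, straight and between the two brackets, as the wrist and side views show.
- **Start key:** I pressed it after hanging the shield. It reached its stop, at 9.6 N against the 5 N spring, and came back up.
- **Other checks:** The dropper bottle is standing, and the robot was clear of everything at hand-in. I saw no knock or grip slip.

The scene and side cameras disagreed by about 6 mm in y (left–right), so I relied on close wrist-camera views for placing and gripping.

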